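# Pack the bag appraiser's kit tray

### The job

The bag is checked, so put the four instruments back into the kit tray: the pocket torch and the pocket microscope lying down and the stand loupe and the scale's check weight upright, each resting fully in the recess made for it. The perfume spray and the cream pot belong to the customer: leave them where they are. Set the instruments down, do not drop or throw them, and let go of everything at the end.

Things in the scene. Friction and masses are not known exactly. Their poses are not given: they have to be found in the camera images.
- torch_mid (a point): pocket torch lying on its side, dark metal, 92 mm long, with a six-sided head (24 mm long, lens in its end) and a shorter six-sided tail (16 mm), both 24 mm across flats and 28 mm across corners; between them a ribbed round grip, 20 mm diameter, from 30 mm behind to 22 mm ahead of the point. Point: its centre, 12 mm above its underside; x axis towards the lens, z up. 60 to 105 g.
- scope_mid (a point): pocket microscope lying flat, black plastic, a block 54 mm long x 46 wide x 28 high, with a round eyepiece at one end and a short clear cone at the other, 74 mm long in all. The point is its centre, 14 mm above its underside; x axis along it towards the eyepiece, y across the 46 mm width, z up. The block reaches from 29 mm behind to 25 mm ahead of the point. 55 to 90 g.
- loupe_mid (a point): stand loupe standing upright, black ribbed barrel on a clear foot with a glass lens in its top, round, 50 mm diameter, 56 mm high. The point is its centre, 28 mm above its foot; z axis up. 48 to 80 g.
- weight_mid (a point): 200 g check weight of the scale, plain steel, standing upright: round body 28 mm diameter and 34 mm high, above it a thin neck and a knob of 18 mm diameter, 52 mm high in all. The point is 26 mm above its foot; z axis up.
- torch_insert_recess (a point): light insert with dark floor, 124 (x) x 96 mm (y), one of four filling the low black tray 2 by 2 in any order (tray wall 16 mm). Point: centre of the recess floor, 7 mm above the desk, z up; insert top 6 mm above that floor. Recess for the pocket torch: the longest and narrowest, 110 mm (x) by 46 mm (y). Middle 54 mm of both long edges is cut away: fingers can go down there to floor level.
- scope_insert_recess (a point): light insert with dark floor, 124 (x) x 96 mm (y), one of four filling the low black tray 2 by 2 in any order (tray wall 16 mm). Point: centre of the recess floor, 7 mm above the desk, z up; insert top 6 mm above that floor. Recess for the pocket microscope: a wide rectangle, 92 mm (x) by 64 mm (y). Middle 54 mm of both long edges is cut away: fingers can go down there to floor level.
- loupe_insert_recess (a point): light insert with dark floor, 124 (x) x 96 mm (y), one of four filling the low black tray 2 by 2 in any order (tray wall 16 mm). Point: centre of the recess floor, 7 mm above the desk, z up; insert top 6 mm above that floor. Recess for the stand loupe: the large round one, 68 mm diameter. Fingers spread wider than the recess must stay above its 6 mm edge.
- weight_insert_recess (a point): light insert with dark floor, 124 (x) x 96 mm (y), one of four filling the low black tray 2 by 2 in any order (tray wall 16 mm). Point: centre of the recess floor, 7 mm above the desk, z up; insert top 6 mm above that floor. Recess for the check weight: the small round one, 46 mm diameter. Fingers spread wider than the recess must stay above its 6 mm edge.
- spray_mid (a point): the customer's travel perfume spray lying on its side, not part of the kit: a plain straight eight-sided dark tube of even thickness, 20 mm across, 88 mm long, no lens, with a thin seam where the cap begins. The point is its centre, 10 mm above its underside; x axis along it.
- pot_mid (a point): the customer's cream pot standing upright, not part of the kit: low and round, 52 mm diameter, 34 mm high, with a plain closed black lid over a white foot. The point is its centre, 17 mm above its foot.
There are look-alikes about, which are no part of the job. There is more than one size of the part that bears weight_mid; the job needs the larger.

How it is judged:
At the end, for the whole second after the job is handed in: Each instrument rests on its own recess floor (3 mm): torch and microscope centred within 15 mm and lengthwise within 0.3 rad, loupe and weight within 12 mm and upright within 0.1 rad; all released and still; spray and cream pot within 2 cm of their starts (horizontal distance between torch_mid and torch_insert_recess below 0.015 m and z of torch_mid in the frame of torch_insert_recess between 0.009 and 0.015 m and angle between the x axis of torch_mid and the x axis of torch_insert_recess, either way round below 0.3 rad and linear speed of each of torch, scope, loupe, weight below 0.02 m/s and contact force between each of torch, scope, loupe, weight and the fingers below 0.05 N and horizontal distance between scope_mid and scope_insert_recess below 0.015 m and z of scope_mid in the frame of scope_insert_recess between 0.011 and 0.017 m and angle between the x axis of scope_mid and the x axis of scope_insert_recess, either way round below 0.3 rad and horizontal distance between loupe_mid and loupe_insert_recess below 0.012 m and z of loupe_mid in the frame of loupe_insert_recess between 0.025 and 0.031 m and angle between each of loupe_mid, weight_mid's own z axis and vertical below 0.1 rad and horizontal distance between weight_mid and weight_insert_recess below 0.012 m and z of weight_mid in the frame of weight_insert_recess between 0.023 and 0.029 m and distance of each of spray_mid, pot_mid from where it was at the start of the episode below 0.02 m); the robot touches nothing.
It fails at once if the customer's perfume spray or cream pot is pushed or carried more than 2 cm from where it lay (distance of any of spray_mid, pot_mid from where it was at the start of the episode above 0.02 m).
It fails at once if an instrument is dropped or thrown (faster than 0.8 m/s while no finger touches it, as after a fall of over 3 cm) ((linear speed of torch above 0.8 m/s and contact force between torch and the fingers below 0.05 N) or (linear speed of scope above 0.8 m/s and contact force between scope and the fingers below 0.05 N) or (linear speed of loupe above 0.8 m/s and contact force between loupe and the fingers below 0.05 N) or (linear speed of weight above 0.8 m/s and contact force between weight and the fingers below 0.05 N)).
It also fails if it takes over 107 s, if anything falls off the work surface, if the arm or the gripper's body presses on something with over 40 N, if the wrist force passes 120 N, or if a joint passes its speed limit or range.

### The arm

A 6-joint arm with a two-finger parallel gripper is mounted at the origin on the work surface. World frame = base frame: x ahead of the robot, y to its left, z up, the work surface at z = 0. Lengths are in m, angles in rad, forces in N, time in s.
With the tool pointing down it reaches from about 0.3 to 0.875 m from the base axis. Payload 6.4 kg.
Tool frame: the origin (TCP) lies midway between the tips of the shut fingers; the grasp point (between the pads) lies 19 mm behind it; y points along the fingers, x is the direction in which the jaws open and shut, and the axes are right-handed (so a half turn about y gives the same grasp; the last joint's range is limited). The gripper opens to 85 mm and grips with 20 to 120 N. Pads are 22 mm wide; open, the fingers measure 114 mm over their backs; the gripper's body (76 mm by 85 mm) begins 54 mm behind the grasp point. The pads swing forward as they close: fully open they stand 13 mm farther back than shut.
Start: joints at [1, 0.181, 1.607, -0, 1.354, -0.206], TCP at [0.205, 0.537, 0.231] pointing down, gripper open.
Joint ranges: [-2.99, 2.99], [-0.89, 2.07], [0.3, 2.58], [-1.14, 4.28], [0, 2.63], [-3.12, 3.12]. Speed limits (rad/s): [2.57, 2.57, 3.01, 3.14, 3.14, 3.14].

### API

Orientations are given as a unit quaternion [w, x, y, z].
In Python, from bench import ctrl gives the robot as it stands.
- The arm moves only by the tool step_arm, never from a script. Its argument "commands" is a list of rows, each a list of 7 numbers: the turn, a rotation vector about the tool's x, y, z in units of 6 degrees (1.0 is 6 degrees), then the shift along the tool's x, y, z in units of 30 mm (1.0 is 30 mm), then the opening, from 0 (shut) to 1 (fully open). A call has 1 to 10 rows; each row shifts and turns the commanded pose from where the row before left it, along the tool's axes as they then stand; what a row does not reach is not made up. A row lasts 1/10 s, in which the tool goes at most 50 mm and 8.59 degrees, less where a joint would pass 70% of its speed; a pose out of reach is approached as far as the arm can. A call with a number of a shift or a turn outside -1 to 1 is refused whole. A call with a gripper value outside its range is refused whole. The fingers move at their own pace and stop on an object; the grip force is fixed at half the most. Time passes only in rows, so rows that do not move let the fingers close. It gives the time, the measured TCP pose, the force and the opening at its end, in the units of the state.
- ctrl.get_obs(): the state, without advancing time (a new reading comes with each control period).
- ctrl.camera(name): name is "scene" or "side" or "wrist"; returns (picture, depth): 480x640x3 uint8, blue, green, red; 480x640 float32, m along the optical axis (not along the pixel's ray), 0 where there is no reading.
- ctrl.get_calibration(name): a dict with "intrinsics" (3x3 intrinsics, pixels), "R" (3x3) and "t" (3): a world point X has camera coordinates R X + t. Camera axes: x right, y down, z forward; pixel columns grow to the right and rows downward; lengths in m; the calibration is good to about 2 mm. A picture is of the moment at which its call begins: read the wrist's pose just before it. get_calibration takes no time and is no camera call; for the wrist camera it gives the pose at the moment of the call.
- ctrl.hand_in(): hands the job in, once; it reports no verdict.
Trained networks look in the newest picture that a camera, given by its name, has taken for a name from the list of things; names that differ only in an ending like _2 or _b are one class to them, and where a whole thing is asked for, a point or a joint stands for the part that bears it (a point fixed in the world has none). Each returns a list of dicts, best first, with "p" (0 to 1); they miss things now and then, are a little off and sometimes report something else, mostly with a low value. They report only what shows in the picture. A call takes as long as a camera call. They do not tell look-alikes from the thing itself.
- ctrl.boxes_of(thing, camera): "point" ([x, y, z] in m, in the coordinates of the camera as it stood for that picture, good to about 4 mm: the middle of the surface that is visible of it).
- ctrl.silhouettes(thing, camera): "pixels" (480x640 bool, what is visible of it).
The state is a dict: "time_s": time; "q": joint angles; "dq": joint speeds; "joint_efforts": joint torques, N m; "eef_pos": TCP position; "eef_rot": TCP orientation; "wrist_force": force on the tool from outside, world axes, zero at the start; "torque": the same for the moment, N m; "opening": opening from 0.0 (shut) to 1.0 (fully open).
Only numpy, scipy, OpenCV 4.12 (cv2) and the standard library are available. Lean on these libraries where they do the work, as an engineer would, in place of code of your own. Each camera call takes 0.05 s, during which the arm holds its last target.

## Working session

There is one attempt and no reset: what is moved stays moved. The work goes in short steps, Python scripts to look and compute and a tool call to move; the robot and the scene stay as the last step left them, time stands still between calls to the robot, and variables do not carry over. Pictures are saved under pics/ and viewed, and the job is handed in when it is done.

Besides the shell and the picture viewer there is one more tool, called as a command line: name --pt "numbers of a row" for each row, then --argument value for the rest. step_arm: Moves the arm, as the interface text tells. Its arguments: {"type":"object","properties":{"commands":{"type":"array"}},"required":["commands"]}

```bash
ls; mkdir -p pics; cat > h.py <<'E'
import numpy as np, cv2
from bench import ctrl
def snap(name,fn):
    im,d=ctrl.camera(name); c=ctrl.get_calibration(name)
    cv2.imwrite('pics/'+fn+'.png',im); np.savez('pics/'+fn+'.npz',im=im,d=d,K=c['intrinsics'],R=c['R'],t=c['t'])
    return im,d,c
def toworld(c,p): return np.array(c['R']).T@(np.array(p)-np.array(c['t']).ravel())
def px(c,u,v,z):
    K=np.array(c['intrinsics']); return toworld(c,[(u-K[0,2])/K[0,0]*z,(v-K[1,2])/K[1,1]*z,z])
def proj(c,X):
    K=np.array(c['intrinsics']); p=K@(np.array(c['R'])@np.array(X)+np.array(c['t']).ravel()); return p[:2]/p[2]
E
python3 - <<'E'
from h import *
for n in ['scene','side','wrist']:
    im,d,c=snap(n,n+'0'); print(n,np.round(c['intrinsics'],1).tolist(),np.round(c['R'],3).tolist(),np.round(c['t'],3).tolist())
o=ctrl.get_obs(); print({k:np.round(v,3) for k,v in o.items()})
E
```

```text
pics
scene [[485.8, 0.0, 317.3], [0.0, 485.8, 244.6], [0.0, 0.0, 1.0]] [[0.332, 0.943, -0.005], [0.782, -0.278, -0.558], [-0.528, 0.181, -0.83]] [-0.162, -0.4, 1.271]
side [[541.1, 0.0, 312.0], [0.0, 541.1, 240.1], [0.0, 0.0, 1.0]] [[0.883, -0.469, 0.005], [-0.222, -0.428, -0.876], [0.413, 0.773, -0.482]] [-0.497, 0.142, 0.733]
wrist [[364.4, 0.0, 312.9], [0.0, 364.4, 235.2], [0.0, 0.0, 1.0]] [[0.357, 0.934, -0.001], [0.886, -0.338, 0.317], [0.296, -0.113, -0.949]] [-0.573, -0.04, 0.381]
{'time_s': np.float64(0.15), 'q': array([ 1.   ,  0.181,  1.608, -0.   ,  1.354, -0.206]), 'dq': array([-0.001, -0.003, -0.003,  0.   , -0.001,  0.002]), 'joint_efforts': array([ 0.0000e+00, -4.4526e+01, -3.5169e+01, -0.0000e+00,  6.0000e-03,
        0.0000e+00]), 'eef_pos': array([0.205, 0.537, 0.231]), 'eef_rot': array([-0.582,  0.583,  0.401, -0.401]), 'wrist_force': array([-0.674, -0.069,  0.325]), 'torque': array([-0.055,  0.011,  0.013]), 'opening': np.float64(0.999)}
```

View pics/scene0.png

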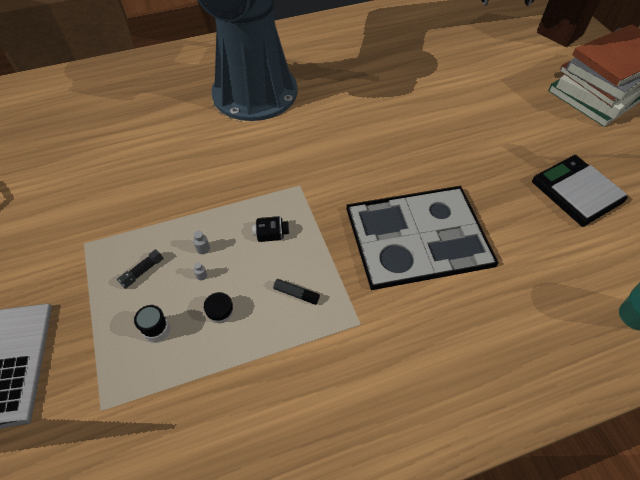

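View pics/side0.png

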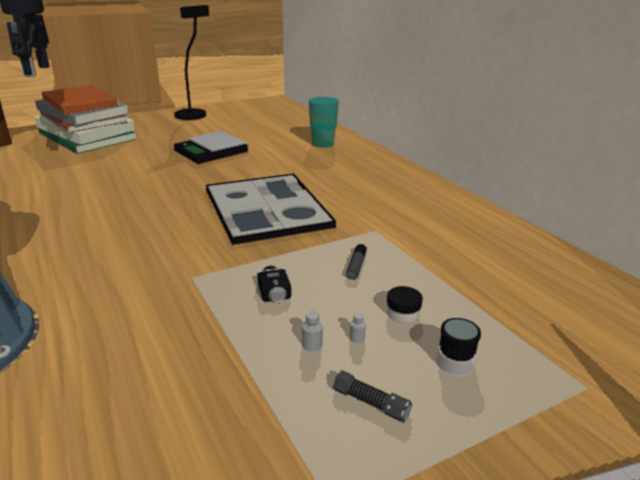

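View pics/wrist0.png

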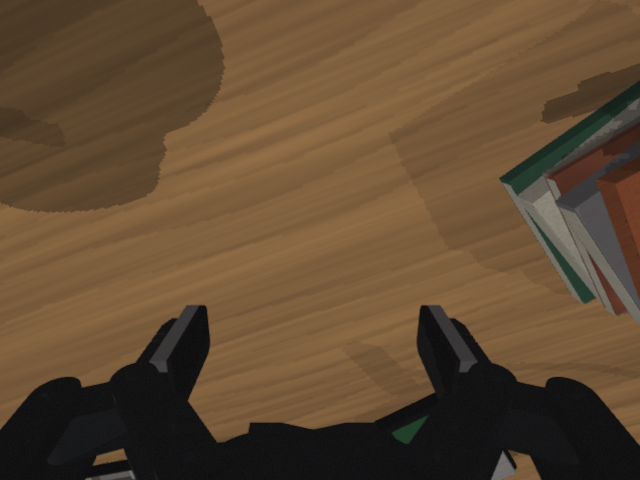

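```bash
cat >> h.py <<'E'
from scipy.spatial.transform import Rotation as Rn
def tool():
    o=ctrl.get_obs(); q=o['eef_rot']; return np.array(o['eef_pos']),Rn.from_quat([q[1],q[2],q[3],q[0]]).as_matrix(),o
E
python3 - <<'E'
from h import *
p,R,o=tool(); print(np.round(R,3))
things='torch_mid scope_mid loupe_mid weight_mid torch_insert_recess scope_insert_recess loupe_insert_recess weight_insert_recess spray_mid pot_mid'.split()
c=ctrl.get_calibration('scene')
for t in things:
    for b in ctrl.boxes_of(t,'scene')[:4]:
        print(t,round(b['p'],2),np.round(toworld(c,b['point']),3),np.round(proj(c,toworld(c,b['point']))))
print(ctrl.get_obs()['time_s'])
E
```

```text
[[ 0.357 -0.001 -0.934]
 [ 0.934 -0.001  0.357]
 [-0.001 -1.     0.   ]]
torch_mid 0.8 [ 0.456 -0.363  0.028] [135. 266.]
scope_mid 0.79 [ 0.456 -0.089  0.029] [271. 227.]
scope_mid 0.23 [ 0.609 -0.085  0.02 ] [296. 291.]
loupe_mid 0.67 [ 0.598 -0.346  0.056] [151. 321.]
weight_mid 0.78 [ 0.444 -0.232  0.034] [200. 241.]
weight_mid 0.47 [ 0.509 -0.245  0.024] [201. 272.]
torch_insert_recess 0.58 [0.623 0.25  0.004] [456. 252.]
scope_insert_recess 0.72 [0.503 0.141 0.01 ] [383. 220.]
scope_insert_recess 0.6 [ 0.6   -0.343  0.057] [153. 321.]
loupe_insert_recess 0.6 [0.599 0.123 0.016] [395. 257.]
weight_insert_recess 0.7 [0.52  0.265 0.013] [440. 209.]
weight_insert_recess 0.31 [ 0.61  -0.084  0.019] [297. 292.]
spray_mid 0.98 [ 0.611 -0.083  0.019] [297. 292.]
pot_mid 0.8 [ 0.599 -0.23   0.037] [218. 306.]
0.65
```

```bash
python3 - <<'E'
import cv2
im=cv2.imread('pics/scene0.png')
cv2.imwrite('pics/cropA.png',cv2.resize(im[210:350,100:330],None,fx=3.4,fy=3.4,interpolation=cv2.INTER_CUBIC))
cv2.imwrite('pics/cropB.png',cv2.resize(im[175:295,335:510],None,fx=4.5,fy=4.5,interpolation=cv2.INTER_CUBIC))
s=cv2.imread('pics/side0.png')
cv2.imwrite('pics/cropC.png',cv2.resize(s[230:430,240:500],None,fx=3,fy=3,interpolation=cv2.INTER_CUBIC))
E
```

```text
(no output)
```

View pics/cropA.png

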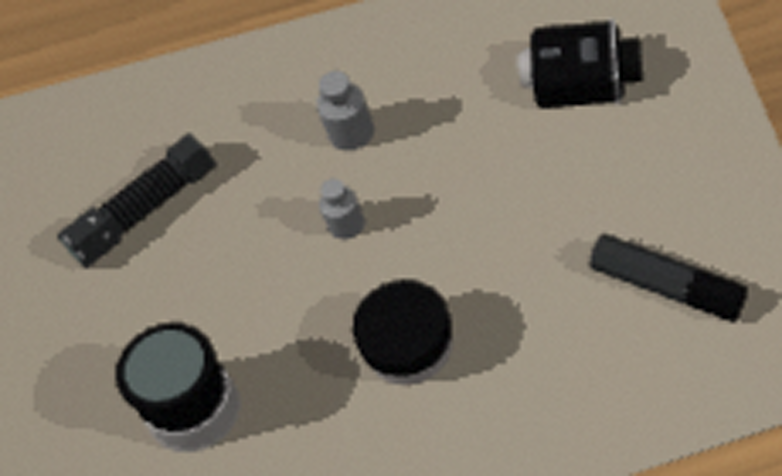

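View pics/cropB.png

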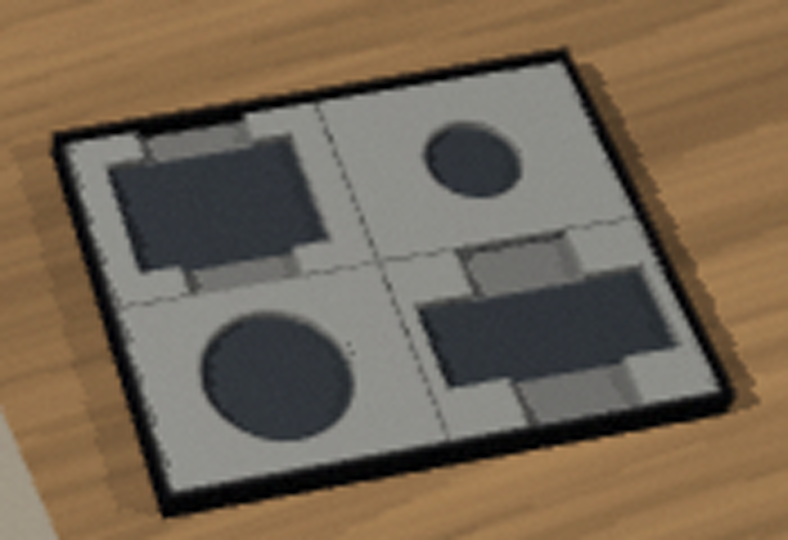

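View pics/cropC.png

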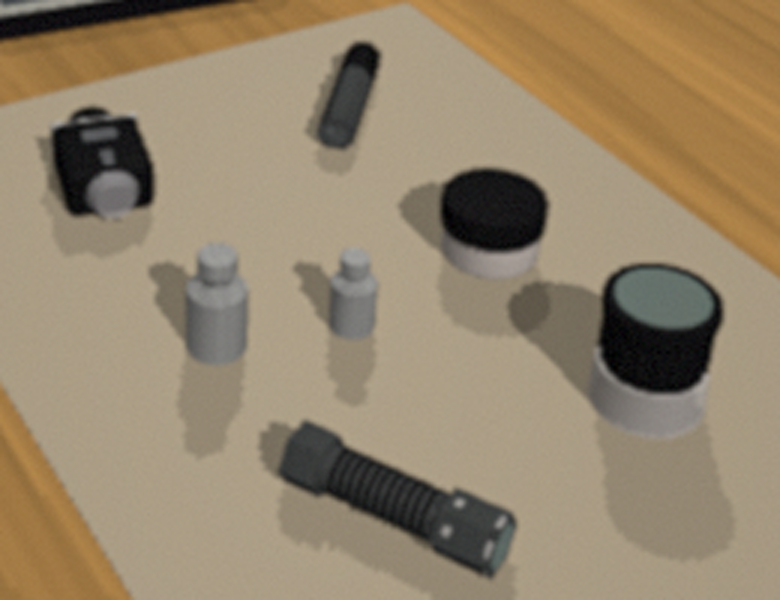

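```bash
cat > fit.py <<'E'
from h import *
z=np.load('pics/scene0.npz'); c=dict(intrinsics=z['K'],R=z['R'],t=z['t'])
def onplane(u,v,h,c=c):
    a=px(c,u,v,0.5); b=px(c,u,v,1.5); s=(h-a[2])/(b[2]-a[2]); return a+s*(b-a)
def cr(x,y,h): return onplane(x/4.5+335,y/4.5+175,h)
P={'C':cr(380,262,.013),'T':cr(320,103,.013),'B':cr(447,438,.013),'L':cr(122,303,.013),'R':cr(635,218,.013),
 'tl':cr(55,135,.016),'tr':cr(567,52,.016),'br':cr(732,392,.016),'bl':cr(165,505,.016)}
for k,v in P.items(): print(k,np.round(v,4))
print('L-R',np.linalg.norm(P['L']-P['R']),'T-B',np.linalg.norm(P['T']-P['B']))
u=P['R']-P['L']; w=P['B']-P['T']; print('yaw',np.degrees([np.arctan2(u[1],u[0]),np.arctan2(w[1],w[0])]))
print('ctr',P['C'],(P['L']+P['R'])/2,(P['T']+P['B'])/2,(P['tl']+P['tr']+P['bl']+P['br'])/4)
# check depth consistency
d=z['d']; print('depth z at mat', [np.round(px(c,u,v,d[v,u]),4) for u,v in [(180,290),(250,260),(320,230),(440,230)]])
E
python3 fit.py
```

```text
C [0.5614 0.1966 0.013 ]
T [0.4671 0.2109 0.013 ]
B [0.6556 0.1826 0.013 ]
L [0.5429 0.0769 0.013 ]
R [0.5784 0.3188 0.013 ]
tl [0.4448 0.0827 0.016 ]
tr [0.4804 0.3363 0.016 ]
br [0.6776 0.3092 0.016 ]
bl [0.6466 0.0538 0.016 ]
L-R 0.24443243970441456 T-B 0.1906166208100038
yaw [81.65118737 -8.52972951]
ctr [0.56142611 0.19661779 0.013     ] [0.56065952 0.19786139 0.013     ] [0.56131424 0.19676034 0.013     ] [0.56236412 0.19550321 0.016     ]
depth z at mat [array([ 0.5222, -0.2938,  0.0031]), array([ 0.5006, -0.1484,  0.0022]), array([ 0.4759,  0.0099, -0.0006]), array([0.5656, 0.2426, 0.0084])]
```

```bash
cat > obj.py <<'E'
from h import *
th=np.radians(81.6); u=np.array([np.cos(th),np.sin(th)]); w=np.array([np.sin(th),-np.cos(th)]); C=np.array([.5613,.197])
for n,a,b in [('scope',-62,-48),('weight',62,-48),('loupe',-62,48),('torch',62,48)]: print(n,np.round(C+a/1000*u+b/1000*w,4))
rough={'torch_mid':(.456,-.363),'scope_mid':(.456,-.089),'loupe_mid':(.598,-.346),'weight_mid':(.444,-.232),'spray':(.611,-.083),'pot':(.599,-.23),'small':(.509,-.245)}
clouds=[]
for f in ['scene0','side0']:
    z=np.load(f'pics/{f}.npz'); d=z['d']; v,uu=np.nonzero(d>0); K=z['K']; D=d[v,uu]
    X=np.stack([(uu-K[0,2])/K[0,0]*D,(v-K[1,2])/K[1,1]*D,D],1); clouds.append((X-z['t'].ravel())@z['R'])
for n,r in rough.items():
    for f,W in zip(['scene','side'],clouds):
        m=(np.hypot(W[:,0]-r[0],W[:,1]-r[1])<.065)&(W[:,2]>.010)&(W[:,2]<.08); P=W[m]
        if len(P)<5: print(n,f,len(P)); continue
        (cx,cy),sz,ang=cv2.minAreaRect((P[:,:2]*1000).astype(np.float32)); print(n,f,len(P),np.round([cx,cy]),np.round(sz),round(ang),'zmax',np.round(np.percentile(P[:,2],[50,95,100]),3))
        zt=np.percentile(P[:,2],98); T=P[P[:,2]>zt-.006]
        (cx,cy),sz,ang=cv2.minAreaRect((T[:,:2]*1000).astype(np.float32)); e=np.linalg.eigh(np.cov(T[:,:2].T))[1][:,1]; print('    top',len(T),np.round([cx,cy]),np.round(sz),round(ang),'mean',np.round(T.mean(0),4),'pca',round(np.degrees(np.arctan2(e[1],e[0]))))
E
python3 obj.py
```

```text
scope [0.5048 0.1427]
weight [0.5229 0.2653]
loupe [0.5997 0.1287]
torch [0.6178 0.2513]
torch_mid scene 561 [ 456. -357.] [26. 93.] 29 zmax [0.022 0.027 0.03 ]
    top 293 [ 457. -356.] [22. 92.] 27 mean [ 0.4571 -0.3581  0.0244] pca 118
torch_mid side 1438 [ 452. -356.] [28. 94.] 29 zmax [0.019 0.023 0.026]
    top 869 [ 452. -356.] [21. 93.] 30 mean [ 0.4526 -0.3587  0.0212] pca 118
scope_mid scene 705 [450. -89.] [73. 48.] 76 zmax [0.028 0.031 0.034]
    top 487 [450. -88.] [72. 47.] 75 mean [ 0.4507 -0.0894  0.0289] pca 79
scope_mid side 912 [447. -89.] [75. 46.] 76 zmax [0.026 0.028 0.03 ]
    top 652 [447. -88.] [74. 46.] 75 mean [ 0.4458 -0.0918  0.0262] pca 77
loupe_mid scene 924 [ 592. -349.] [49. 49.] 20 zmax [0.057 0.06  0.062]
    top 583 [ 591. -349.] [49. 49.] 20 mean [ 0.5919 -0.3492  0.0578] pca -151
loupe_mid side 1829 [ 589. -348.] [51. 49.] 28 zmax [0.049 0.056 0.057]
    top 871 [ 589. -348.] [51. 49.] 29 mean [ 0.5869 -0.3502  0.0547] pca -137
weight_mid scene 313 [ 469. -237.] [28. 79.] 79 zmax [0.035 0.054 0.058]
    top 60 [ 442. -232.] [16. 17.] 67 mean [ 0.
[... 338 characters left out ...]
03. -83.] [92. 21.] 48 zmax [0.017 0.02  0.02 ]
    top 303 [603. -83.] [91. 20.] 48 mean [ 0.6006 -0.0866  0.0174] pca 47
pot scene 688 [ 595. -231.] [51. 51.] 90 zmax [0.035 0.037 0.04 ]
    top 563 [ 594. -230.] [49. 51.] 79 mean [ 0.5948 -0.2308  0.0352] pca -177
pot side 954 [ 592. -230.] [52. 51.] 67 zmax [0.032 0.034 0.035]
    top 641 [ 592. -230.] [52. 51.] 67 mean [ 0.5904 -0.2319  0.0324] pca 58
small scene 331 [ 509. -241.] [ 36. 129.] 88 zmax [0.03  0.05  0.058]
    top 22 [ 448. -233.] [13.  4.] 78 mean [ 0.4481 -0.2328  0.0522] pca 72
small side 581 [ 509. -240.] [130.  35.] 2 zmax [0.026 0.039 0.053]
    top 19 [ 476. -239.] [11. 61.] 76 mean [ 0.4615 -0.2364  0.0469] pca 169
```

step_arm --pt "0 1 0 0 0.2 0 1" --pt "0 1 0 0 0.2 0 1" --pt "0 1 0 0 0.2 0 1" --pt "0 1 0 0 0.2 0 1" --pt "0 1 0 0 0.2 0 1" --pt "0 1 0 0 0.2 0 1" --pt "0 1 0 0 0.2 0 1" --pt "0 1 0 0 0.2 0 1" --pt "0 1 0 0 0.2 0 1" --pt "0 1 0 0 0.2 0 1"

```text
time_s: 1.65
eef_pos: [0.2051, 0.5372, 0.1711]
eef_rot: [0.705, -0.705, -0.055, 0.055]
wrist_force: [0.1, 0.3, -0.6]
opening: 0.998
```

```bash
cat >> h.py <<'E'
def plan(x,y,z,yaw,n=None):
    p,R,o=tool(); cy=np.degrees(np.arctan2(R[1,0],R[0,0])); d=np.array([x,y,z])-p
    dy=(yaw-cy+180)%360-180
    a=np.radians(yaw); Rt=np.array([[np.cos(a),0,-np.sin(a)],[np.sin(a),0,np.cos(a)],[0,-1,0]]) # columns x,y,z of tool at yaw
    err=np.degrees(np.arccos(np.clip(-R[2,1],-1,1)))
    print('t',round(o['time_s'],2),'pos',np.round(p,4),'yaw',round(cy,2),'tilt',round(err,2),'q6',round(o['q'][5],2),'open',round(o['opening'],3),'F',np.round(o['wrist_force'],1))
    print(' turn_y units',round(-dy/6,2),' shift now-yaw',np.round(R.T@d/.03,2),' shift after turn',np.round(Rt.T@d/.03,2),'len',round(np.linalg.norm(d)/.03,1))
E
python3 -c "
from h import *
plan(.4485,-.0885,.16,-13)"
```

```text
t 1.65 pos [0.2051 0.5372 0.1711] yaw 8.85 tilt 0.0 q6 0.85 open 0.998 F [ 0.1  0.3 -0.6]
 turn_y units 3.64  shift now-yaw [  4.81   0.37 -21.86]  shift after turn [ 12.6    0.37 -18.5 ] len 22.4
```

step_arm --pt "0 0.91 0 0 0.1 0 1" --pt "0 0.91 0 0 0.1 0 1" --pt "0 0.91 0 0 0.1 0 1" --pt "0 0.91 0 0 0.07 0 1" --pt "0 0 0 0.63 0 -0.92 1" --pt "0 0 0 0.63 0 -0.92 1" --pt "0 0 0 0.63 0 -0.92 1" --pt "0 0 0 0.63 0 -0.92 1" --pt "0 0 0 0.63 0 -0.92 1" --pt "0 0 0 0.63 0 -0.92 1"

```text
time_s: 2.65
eef_pos: [0.2795, 0.3495, 0.1604]
eef_rot: [0.703, -0.703, 0.078, -0.079]
wrist_force: [0.6, -0.1, 0.4]
opening: 1.0
```

step_arm --pt "0 0 0 0.63 0 -0.92 1" --pt "0 0 0 0.63 0 -0.92 1" --pt "0 0 0 0.63 0 -0.92 1" --pt "0 0 0 0.63 0 -0.92 1" --pt "0 0 0 0.63 0 -0.92 1"

```text
time_s: 3.15
eef_pos: [0.3414, 0.194, 0.1605]
eef_rot: [0.703, -0.703, 0.078, -0.079]
wrist_force: [0.3, 1.5, -0.7]
opening: 0.995
```

```bash
python3 -c "
from h import *
plan(.4485,-.0885,.16,-13)
im,d,c=snap('wrist','wrist1')
plan(.4485,-.0885,.16,-13)
print(-c['R'].T@c['t'])"
```

```text
t 3.15 pos [0.3414 0.194  0.1605] yaw -12.73 tilt 0.06 q6 0.43 open 0.995 F [ 0.3  1.5 -0.7]
 turn_y units 0.04  shift now-yaw [ 5.56  0.02 -8.4 ]  shift after turn [ 5.6   0.02 -8.37] len 10.1
t 3.2 pos [0.3432 0.1907 0.1606] yaw -12.82 tilt 0.18 q6 0.43 open 1.002 F [ 2.8 -1.4 -0.5]
 turn_y units 0.03  shift now-yaw [ 5.49  0.05 -8.29]  shift after turn [ 5.51  0.02 -8.28] len 9.9
[0.35968196 0.2688703  0.30346141]
```

View pics/wrist1.png

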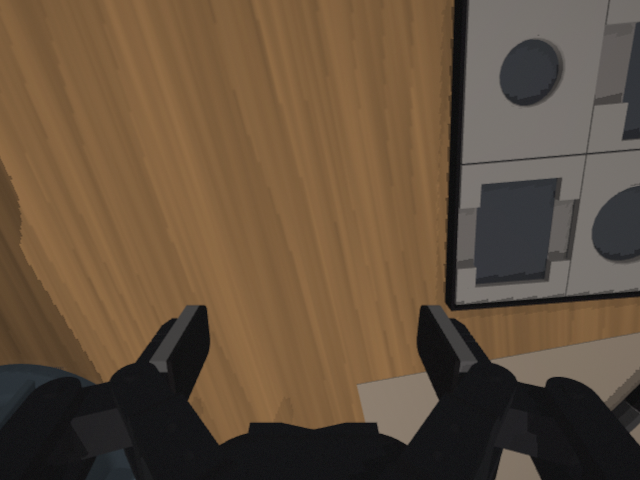

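```bash
python3 -c "
from h import *
im,d,c=snap('wrist','wrist1b'); 
def onp(u,v,h):
    a=px(c,u,v,.1);b=px(c,u,v,.5);s=(h-a[2])/(b[2]-a[2]);return np.round(a+s*(b-a),4)
cv2.imwrite('pics/w1c.png',cv2.resize(im[0:320,430:640],None,fx=1.8,fy=1.8))
print(onp(587,154,.013),onp(462,163,.013),onp(530,72,.007),'fit',.5613,.197, 'cal-t',c['t'])
"
```

```text
[0.5623 0.1928 0.013 ] [0.4661 0.2079 0.013 ] [0.5244 0.2626 0.007 ] fit 0.5613 0.197 cal-t [-0.28985962  0.23057193  0.39652502]
```

View pics/w1c.png

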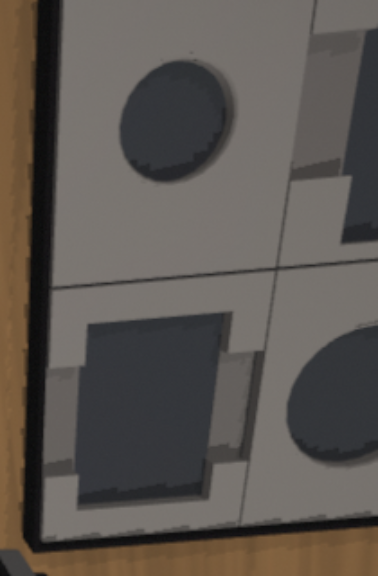

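step_arm --pt "0 0 0 0.69 0.5 -1 1" --pt "0 0 0 0.69 0 -1 1" --pt "0 0 0 0.69 0 -1 1" --pt "0 0 0 0.69 0 -1 1" --pt "0 0 0 0.69 0 -1 1" --pt "0 0 0 0.69 0 -1 1" --pt "0 0 0 0.69 0 -1 1" --pt "0 0 0 0.69 0 -1 1" --pt "0 0 0 0 0 -0.3 1" --pt "0 0 0 0 0 0 1"

```text
time_s: 4.25
eef_pos: [0.4474, -0.0846, 0.145]
eef_rot: [0.703, -0.702, 0.079, -0.079]
wrist_force: [0.5, 0.3, -0.6]
opening: 0.999
```

```bash
python3 -c "
from h import *
plan(.4485,-.0885,.03,-13)
im,d,c=snap('wrist','wrist2')
plan(.4485,-.0885,.03,-13)"
```

```text
t 4.25 pos [ 0.4474 -0.0846  0.145 ] yaw -12.85 tilt 0.05 q6 -0.22 open 0.999 F [ 0.5  0.3 -0.6]
 turn_y units 0.02  shift now-yaw [ 0.07  3.83 -0.12]  shift after turn [ 0.06  3.83 -0.12] len 3.8
t 4.3 pos [ 0.4471 -0.0836  0.1449] yaw -12.8 tilt 0.08 q6 -0.22 open 1.0 F [-0.2  1.   0. ]
 turn_y units 0.03  shift now-yaw [ 0.09  3.83 -0.15]  shift after turn [ 0.08  3.83 -0.15] len 3.8
```

View pics/wrist2.png

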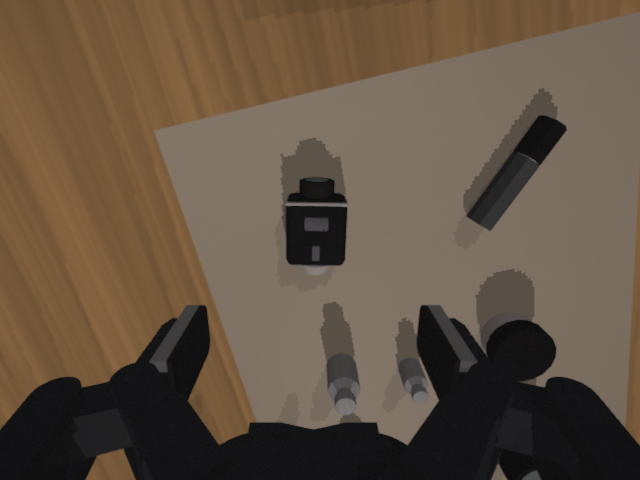

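```bash
python3 -c "
from h import *
z=np.load('pics/wrist2.npz'); c=dict(intrinsics=z['K'],R=z['R'],t=z['t'])
def onp(u,v,h):
    a=px(c,u,v,.1);b=px(c,u,v,.5);s=(h-a[2])/(b[2]-a[2]);return np.round(a+s*(b-a),4)
for q in [(286,197),(348,197),(288,264),(345,264)]: print(onp(*q,.028))
"
```

```text
[ 0.4319 -0.0572  0.028 ]
[ 0.4759 -0.0672  0.028 ]
[ 0.4206 -0.1087  0.028 ]
[ 0.4635 -0.1184  0.028 ]
```

step_arm --pt "0 0 0 0.08 0.8 -0.1 1" --pt "0 0 0 0 0.8 0 1" --pt "0 0 0 0 0.8 0 1" --pt "0 0 0 0 0.8 0 1" --pt "0 0 0 0 0.8 0 1" --pt "0 0 0 0 0.6 0 1" --pt "0 0 0 0 0.1 0 1" --pt "0 0 0 0 0 0 1"

```text
time_s: 5.1
eef_pos: [0.4486, -0.0862, 0.004]
eef_rot: [0.703, -0.703, 0.078, -0.077]
wrist_force: [0.1, -0.3, -0.1]
opening: 0.998
```

step_arm --pt "0 0 0 0 0 0 0" --pt "0 0 0 0 0 0 0" --pt "0 0 0 0 0 0 0" --pt "0 0 0 0 0 0 0" --pt "0 0 0 0 0 0 0" --pt "0 0 0 0 0 0 0" --pt "0 0 0 0 0 0 0" --pt "0 0 0 0 0 0 0"

```text
time_s: 5.9
eef_pos: [0.4502, -0.088, 0.0054]
eef_rot: [-0.703, 0.703, -0.078, 0.079]
wrist_force: [-0.7, 0.8, 6.3]
opening: 0.526
```

```bash
python3 -c "
from h import *
im,d,c=snap('wrist','wrist3')
plan(.505,.141,.1,-8.4)"
```

```text
t 5.95 pos [ 0.4502 -0.088   0.0054] yaw -12.75 tilt 0.11 q6 -0.23 open 0.525 F [-1.   1.9  5.1]
 turn_y units -0.73  shift now-yaw [ 0.1  -3.15  7.85]  shift after turn [ 0.69 -3.15  7.82] len 8.5
```

View pics/wrist3.png

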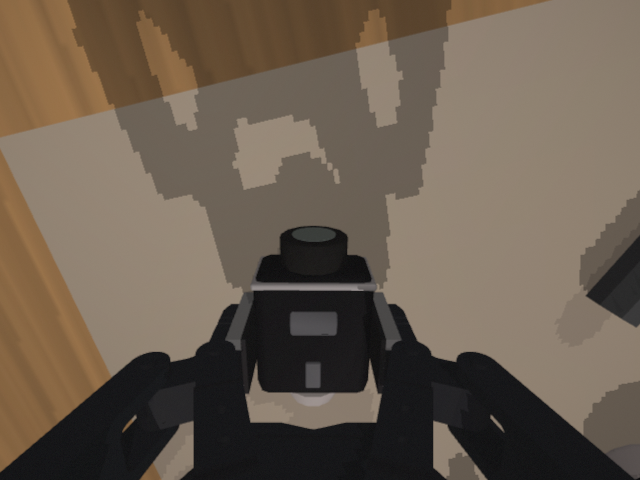

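step_arm --pt "0 0 0 0 -0.5 0 0" --pt "0 0 0 0 -0.9 0 0" --pt "0 -0.36 0 0 -0.9 0 0" --pt "0 -0.37 0 0 -0.85 0 0" --pt "0 0 0 0.09 0 0.98 0" --pt "0 0 0 0.09 0 0.98 0" --pt "0 0 0 0.09 0 0.98 0" --pt "0 0 0 0.09 0 0.98 0" --pt "0 0 0 0.09 0 0.98 0" --pt "0 0 0 0.09 0 0.98 0"

```text
time_s: 6.95
eef_pos: [0.4911, 0.0857, 0.0992]
eef_rot: [0.705, -0.705, 0.051, -0.052]
wrist_force: [0.1, 0.0, 0.3]
opening: 0.525
```

step_arm --pt "0 0 0 0.09 0 0.98 0" --pt "0 0 0 0.07 0 0.96 0" --pt "0 0 0 0 0 0 0" --pt "0 0 0 0 0 0 0"

```text
time_s: 7.35
eef_pos: [0.5039, 0.1417, 0.0988]
eef_rot: [-0.705, 0.705, -0.051, 0.051]
wrist_force: [0.1, 0.0, -1.6]
opening: 0.528
```

```bash
python3 -c "
from h import *
im,d,c=snap('wrist','wrist4')
plan(.505,.141,.014,-8.4)"
```

```text
t 7.4 pos [0.5038 0.1411 0.0987] yaw -8.34 tilt 0.03 q6 0.19 open 0.525 F [ 0.3 -0.  -0.1]
 turn_y units 0.01  shift now-yaw [0.04 2.82 0.  ]  shift after turn [0.04 2.82 0.  ] len 2.8
```

View pics/wrist4.png

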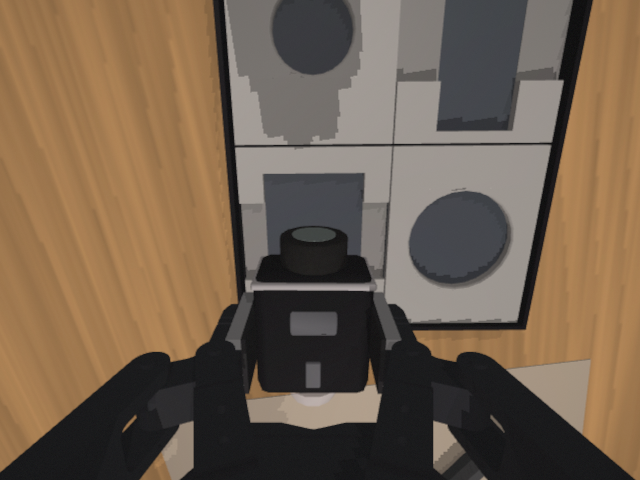

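Use this steady view to refine the tray: junction (393,145), left end (235,145), right end (551,143); loupe circle near (459,237).

```bash
python3 -c "
from h import *
z=np.load('pics/wrist4.npz'); c=dict(intrinsics=z['K'],R=z['R'],t=z['t'])
def onp(u,v,h):
    a=px(c,u,v,.1);b=px(c,u,v,.5);s=(h-a[2])/(b[2]-a[2]);return np.round(a+s*(b-a),4)
J=onp(393.5,145.5,.013);print('J',J,onp(235,147,.013),onp(551,144,.013))
print('far scope edge L,R',onp(264,174,.007),onp(363,173,.007),'front tray', onp(525,322,.013),'tray bottom seam right',onp(384,325,.013))
print('loupe',onp(459,237,.007))
"
```

```text
J [0.5605 0.1947 0.013 ] [0.4644 0.2078 0.013 ] [0.6557 0.1816 0.013 ]
far scope edge L,R [0.4779 0.1882 0.007 ] [0.541  0.1796 0.007 ] front tray [0.6446 0.0574 0.013 ] tray bottom seam right [0.5441 0.0696 0.013 ]
loupe [0.6012 0.1269 0.007 ]
```

step_arm --pt "0 0 0 0.02 0.8 0 0" --pt "0 0 0 0 0.8 0 0" --pt "0 0 0 0 0.6 0 0" --pt "0 0 0 0 0.4 0 0" --pt "0 0 0 0 0.15 0 0" --pt "0 0 0 0 0.06 0 0" --pt "0 0 0 0 0 0 0"

```text
time_s: 8.1
eef_pos: [0.5052, 0.1411, 0.0149]
eef_rot: [0.705, -0.705, 0.051, -0.052]
wrist_force: [-0.2, -0.1, -2.5]
opening: 0.526
```

```bash
python3 -c "
from h import *
plan(.505,.141,.013,-8.4)"
```

```text
t 8.1 pos [0.5052 0.1411 0.0149] yaw -8.38 tilt 0.05 q6 0.19 open 0.526 F [-0.2 -0.1 -2.5]
 turn_y units 0.0  shift now-yaw [-0.01  0.06 -0.  ]  shift after turn [-0.01  0.06 -0.  ] len 0.1
```

step_arm --pt "0 0 0 0 0.06 0 0" --pt "0 0 0 0 0.04 0 0" --pt "0 0 0 0 0 0 0" --pt "0 0 0 0 0 0 0"

```text
time_s: 8.5
eef_pos: [0.5054, 0.1414, 0.0124]
eef_rot: [0.705, -0.705, 0.051, -0.052]
wrist_force: [-1.1, -1.3, 5.0]
opening: 0.524
```

step_arm --pt "0 0 0 0 0 0 0.66" --pt "0 0 0 0 0 0 0.66" --pt "0 0 0 0 0 0 0.66" --pt "0 0 0 0 -0.3 0 0.66" --pt "0 0 0 0 -0.8 0 0.66" --pt "0 0 0 0 -1 0 0.66" --pt "0 0 0 0 -1 0 0.66" --pt "0 0 0 0 -1 0 0.66" --pt "0 0 0 0 0 0 1"

```text
time_s: 9.4
eef_pos: [0.508, 0.1416, 0.1396]
eef_rot: [0.706, -0.705, 0.048, -0.055]
wrist_force: [0.5, 0.7, 0.1]
opening: 0.808
```

```bash
python3 -c "
from h import *
im,d,c=snap('wrist','wrist5')
plan(.441,-.232,.13,-8.4)"
```

```text
t 9.45 pos [0.5066 0.1415 0.1373] yaw -8.36 tilt 0.33 q6 0.19 open 0.891 F [-0.2  0.  -0.7]
 turn_y units 0.01  shift now-yaw [ -0.36   0.23 -12.63]  shift after turn [ -0.35   0.24 -12.63] len 12.6
```

View pics/wrist5.png

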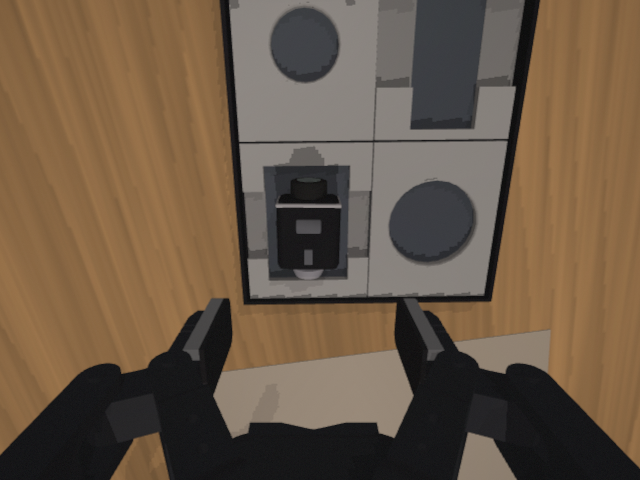

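step_arm --pt "0 0 0 -0.02 0 -1 0.6" --pt "0 0 0 -0.03 0 -1 0.6" --pt "0 0 0 -0.03 0 -1 0.6" --pt "0 0 0 -0.03 0 -1 0.6" --pt "0 0 0 -0.03 0 -1 0.6" --pt "0 0 0 -0.03 0 -1 0.6" --pt "0 0 0 -0.03 0 -1 0.6" --pt "0 0 0 -0.03 0 -1 0.6" --pt "0 0 0 -0.03 0 -1 0.6" --pt "0 0 0 -0.03 0 -1 0.6"

```text
time_s: 10.45
eef_pos: [0.4513, -0.1549, 0.1333]
eef_rot: [0.706, -0.705, 0.052, -0.051]
wrist_force: [0.6, -0.2, -0.5]
opening: 0.6
```

step_arm --pt "0 0 0 -0.03 0 -1 0.6" --pt "0 0 0 -0.03 0 -1 0.6" --pt "0 0 0 0 0 -0.6 0.6" --pt "0 0 0 0 0 0 0.6" --pt "0 0 0 0 0 0 0.6"

```text
time_s: 10.95
eef_pos: [0.4387, -0.2305, 0.1334]
eef_rot: [0.706, -0.705, 0.052, -0.051]
wrist_force: [-0.2, 0.5, -1.0]
opening: 0.598
```

```bash
python3 -c "
from h import *
im,d,c=snap('wrist','wrist6')
plan(.441,-.232,.08,-8.4)
b=ctrl.boxes_of('weight_mid','wrist')
for x in b: print(round(x['p'],2),np.round(toworld(c,x['point']),4),proj(c,toworld(c,x['point'])))
"
```

```text
t 11.0 pos [ 0.4389 -0.2301  0.1336] yaw -8.36 tilt 0.11 q6 -0.58 open 0.603 F [ 0.8 -0.2  0.3]
 turn_y units 0.01  shift now-yaw [ 0.08  1.79 -0.05]  shift after turn [ 0.08  1.79 -0.05] len 1.8
0.73 [ 0.4411 -0.2255  0.0366] [316.83381225 228.22951065]
0.57 [ 0.4981 -0.2377  0.0269] [397.71780578 229.33878292]
```

View pics/wrist6.png

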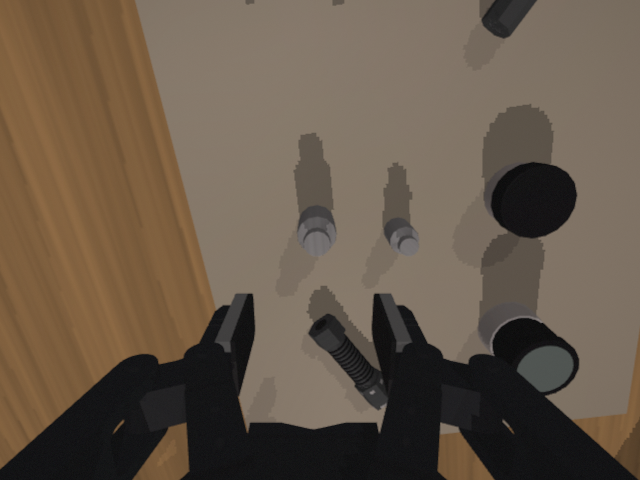

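step_arm --pt "0 0 0 0.07 0.9 -0.03 0.52" --pt "0 0 0 0 0.9 0 0.52" --pt "0 0 0 0 0.9 0 0.52" --pt "0 0 0 0 0.9 0 0.52" --pt "0 0 0 0 0.4 0 0.52" --pt "0 0 0 0 0.12 0 0.52" --pt "0 0 0 0 0 0 0.52"

```text
time_s: 11.75
eef_pos: [0.4415, -0.232, 0.011]
eef_rot: [0.705, -0.705, 0.051, -0.051]
wrist_force: [-0.1, 0.5, -0.2]
opening: 0.522
```

step_arm --pt "0 0 0 0 0 0 0" --pt "0 0 0 0 0 0 0" --pt "0 0 0 0 0 0 0" --pt "0 0 0 0 0 0 0" --pt "0 0 0 0 0 0 0" --pt "0 0 0 0 0 0 0"

```text
time_s: 12.35
eef_pos: [0.4422, -0.2329, 0.0123]
eef_rot: [-0.705, 0.706, -0.051, 0.052]
wrist_force: [-2.2, 1.2, 7.1]
opening: 0.304
```

```bash
python3 -c "
from h import *
im,d,c=snap('wrist','wrist7')
plan(.5217,.263,.13,-8.4)
"
```

```text
t 12.4 pos [ 0.4422 -0.2329  0.0123] yaw -8.36 tilt 0.13 q6 -0.58 open 0.301 F [-1.3  1.6  6.3]
 turn_y units 0.01  shift now-yaw [ 0.23 -3.94 16.74]  shift after turn [ 0.21 -3.92 16.74] len 17.2
```

View pics/wrist7.png

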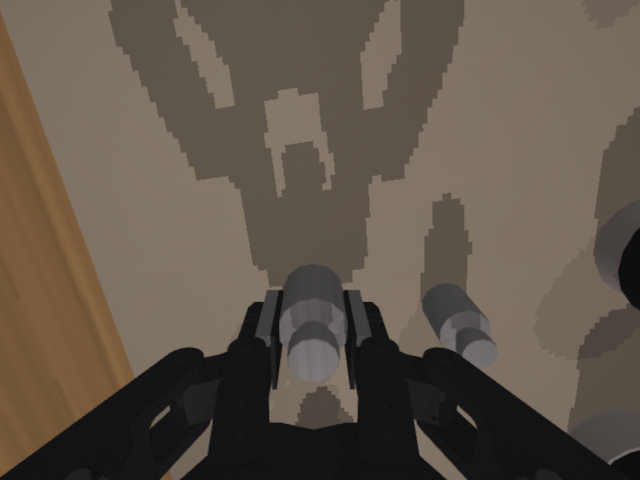

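step_arm --pt "0 0 0 0 -0.4 0 0" --pt "0 0 0 0 -0.8 0 0" --pt "0 0 0 0 -0.9 0 0" --pt "0 0 0 0 -0.9 0 0" --pt "0 0 0 0.01 0 0.9 0" --pt "0 0 0 0.01 0 0.9 0" --pt "0 0 0 0.01 0 0.9 0" --pt "0 0 0 0.01 0 0.9 0" --pt "0 0 0 0.01 0 0.9 0" --pt "0 0 0 0.01 0 0.9 0"

```text
time_s: 13.4
eef_pos: [0.4669, -0.0713, 0.1018]
eef_rot: [-0.705, 0.705, -0.051, 0.052]
wrist_force: [0.3, 0.4, -1.5]
opening: 0.303
```

step_arm --pt "0 0 0 0.01 0 0.9 0" --pt "0 0 0 0.01 0 0.9 0" --pt "0 0 0 0.01 0 0.9 0" --pt "0 0 0 0.01 0 0.9 0" --pt "0 0 0 0.01 0 0.9 0" --pt "0 0 0 0.01 0 0.9 0" --pt "0 0 0 0.01 0 0.9 0" --pt "0 0 0 0.01 0 0.9 0" --pt "0 0 0 0.01 0 0.9 0" --pt "0 0 0 0.01 0 0.9 0"

```text
time_s: 14.4
eef_pos: [0.5091, 0.1955, 0.1018]
eef_rot: [0.705, -0.705, 0.051, -0.052]
wrist_force: [0.2, 0.6, -1.5]
opening: 0.304
```

step_arm --pt "0 0 0 0.01 0 0.9 0" --pt "0 0 0 0.01 0 0.9 0" --pt "0 0 0 0 0 0.5 0" --pt "0 0 0 0 0 0 0" --pt "0 0 0 0 0 0 0"

```text
time_s: 14.9
eef_pos: [0.5193, 0.2622, 0.1009]
eef_rot: [-0.705, 0.705, -0.051, 0.051]
wrist_force: [0.6, -0.7, -1.5]
opening: 0.3
```

```bash
python3 -c "
from h import *
im,d,c=snap('wrist','wrist8')
im,d,c=snap('side','side8')
cv2.imwrite('pics/side8c.png',cv2.resize(im[120:280,170:370],None,fx=4,fy=4))
plan(.5217,.263,.03,-8.4)
"
```

```text
t 15.0 pos [0.5193 0.2615 0.1008] yaw -8.4 tilt 0.04 q6 0.41 open 0.303 F [-0.7 -0.9 -2.5]
 turn_y units -0.0  shift now-yaw [0.07 2.36 0.06]  shift after turn [0.07 2.36 0.06] len 2.4
```

View pics/wrist8.png

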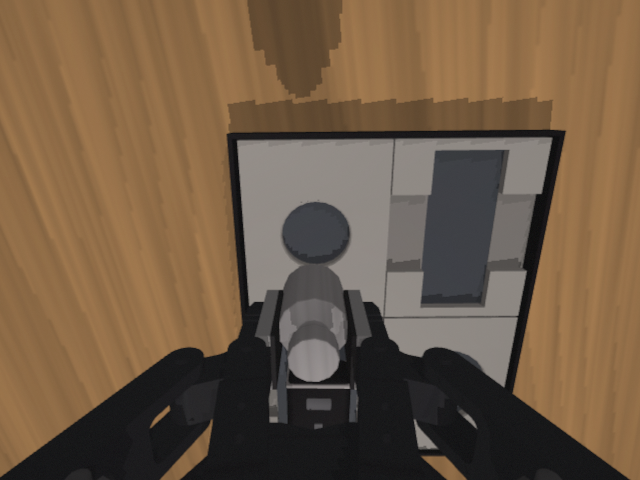

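View pics/side8c.png

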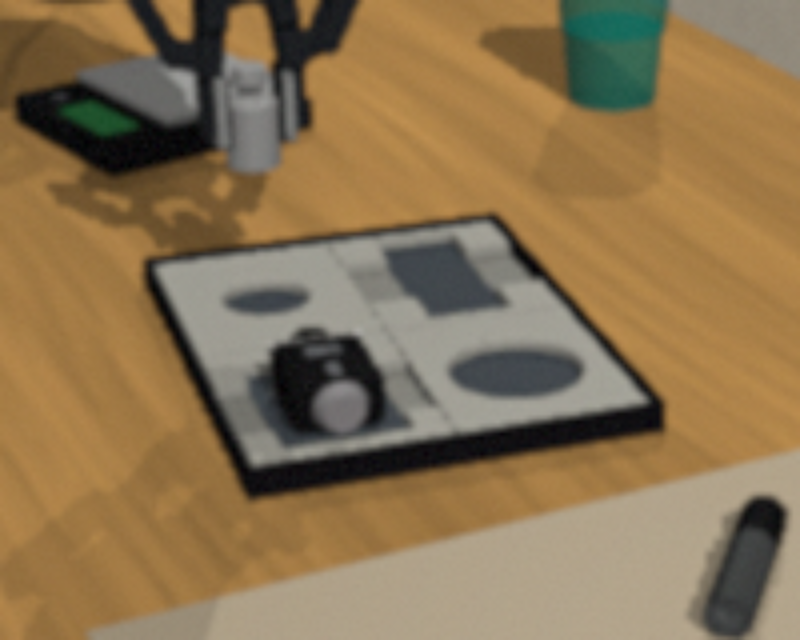

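```bash
python3 -c "
from h import *
z=np.load('pics/wrist8.npz'); c=dict(intrinsics=z['K'],R=z['R'],t=z['t'])
def onp(u,v,h,c=c):
    a=px(c,u,v,.1);b=px(c,u,v,.5);s=(h-a[2])/(b[2]-a[2]);return np.round(a+s*(b-a),4)
print('recess',onp(316,231,.008),'knob',onp(314,357,.1415),'J',onp(385,318,.013))
"
```

```text
recess [0.5209 0.2656 0.008 ] knob [0.519  0.2646 0.1415] J [0.561  0.1945 0.013 ]
```

step_arm --pt "0 0 0 0.06 0.8 0 0" --pt "0 0 0 0 0.8 0 0" --pt "0 0 0 0 0.6 0 0" --pt "0 0 0 0 0.3 0 0" --pt "0 0 0 0 0.12 0 0" --pt "0 0 0 0 0.04 0 0" --pt "0 0 0 0 0 0 0" --pt "0 0 0 0 0 0 0"

```text
time_s: 15.8
eef_pos: [0.5221, 0.2625, 0.022]
eef_rot: [0.705, -0.705, 0.051, -0.052]
wrist_force: [0.8, -0.2, -1.5]
opening: 0.304
```

step_arm --pt "0 0 0 0 0.04 0 0" --pt "0 0 0 0 0 0 0"

```text
time_s: 16.0
eef_pos: [0.5214, 0.2624, 0.0201]
eef_rot: [0.705, -0.705, 0.051, -0.052]
wrist_force: [0.1, -0.6, -1.2]
opening: 0.301
```

step_arm --pt "0 0 0 0 0.03 0 0" --pt "0 0 0 0 0 0 0"

```text
time_s: 16.2
eef_pos: [0.5215, 0.2624, 0.0194]
eef_rot: [0.705, -0.705, 0.051, -0.052]
wrist_force: [-0.8, -0.4, 3.0]
opening: 0.299
```

step_arm --pt "0 0 0 0 0.03 0 0" --pt "0 0 0 0 0 0 0"

```text
time_s: 16.4
eef_pos: [0.5215, 0.2625, 0.0193]
eef_rot: [0.705, -0.705, 0.051, -0.052]
wrist_force: [-4.3, -2.1, 9.8]
opening: 0.303
```

step_arm --pt "0 0 0 0 -0.02 0 0.5" --pt "0 0 0 0 0 0 0.5" --pt "0 0 0 0 0 0 0.5" --pt "0 0 0 0 -0.2 0 0.5" --pt "0 0 0 0 -0.7 0 0.5" --pt "0 0 0 0 -1 0 0.5" --pt "0 0 0 0 -1 0 0.5" --pt "0 0 0 0 -1 0 0.5" --pt "0 0 0 0 0 0 0.8" --pt "0 0 0 0 0 0 0.8"

```text
time_s: 17.4
eef_pos: [0.5218, 0.2625, 0.1366]
eef_rot: [0.705, -0.705, 0.051, -0.052]
wrist_force: [-0.3, -0.3, 0.5]
opening: 0.797
```

```bash
python3 -c "
from h import *
im,d,c=snap('wrist','wrist9')
plan(.590,-.3485,.135,-8.4)
"
```

```text
t 17.45 pos [0.5209 0.2622 0.1352] yaw -8.36 tilt 0.03 q6 0.41 open 0.797 F [-0.4  0.2 -0.1]
 turn_y units 0.01  shift now-yaw [ 5.240e+00  1.000e-02 -1.981e+01]  shift after turn [ 5.25e+00  1.00e-02 -1.98e+01] len 20.5
```

View pics/wrist9.png

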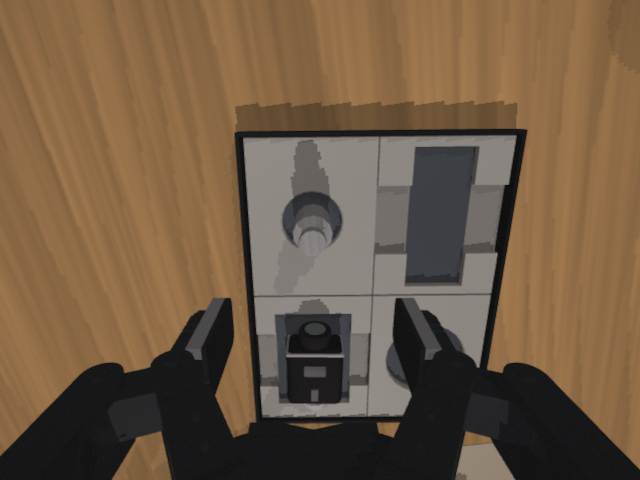

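step_arm --pt "0 0 0 0.26 0 -0.99 1" --pt "0 0 0 0.26 0 -0.99 1" --pt "0 0 0 0.26 0 -0.99 1" --pt "0 0 0 0.26 0 -0.99 1" --pt "0 0 0 0.26 0 -0.99 1" --pt "0 0 0 0.26 0 -0.99 1" --pt "0 0 0 0.26 0 -0.99 1" --pt "0 0 0 0.26 0 -0.99 1" --pt "0 0 0 0.26 0 -0.99 1" --pt "0 0 0 0.26 0 -0.99 1"

```text
time_s: 18.45
eef_pos: [0.554, -0.0438, 0.1337]
eef_rot: [0.705, -0.705, 0.053, -0.05]
wrist_force: [0.4, -0.6, 0.4]
opening: 1.0
```

step_arm --pt "0 0 0 0.26 0 -0.99 1" --pt "0 0 0 0.26 0 -0.99 1" --pt "0 0 0 0.26 0 -0.99 1" --pt "0 0 0 0.26 0 -0.99 1" --pt "0 0 0 0.26 0 -0.99 1" --pt "0 0 0 0.26 0 -0.99 1" --pt "0 0 0 0.26 0 -0.99 1" --pt "0 0 0 0.26 0 -0.99 1" --pt "0 0 0 0.26 0 -0.99 1" --pt "0 0 0 0.26 0 -0.99 1"

```text
time_s: 19.45
eef_pos: [0.5882, -0.3485, 0.1332]
eef_rot: [0.706, -0.704, 0.053, -0.051]
wrist_force: [0.4, 0.6, 0.9]
opening: 1.003
```

step_arm --pt "0 0 0 0 0 0 1" --pt "0 0 0 0 0 0 1"

```text
time_s: 19.65
eef_pos: [0.5881, -0.3479, 0.1333]
eef_rot: [0.706, -0.704, 0.053, -0.051]
wrist_force: [0.4, 0.2, 0.4]
opening: 0.999
```

```bash
python3 -c "
from h import *
im,d,c=snap('wrist','wrist10')
plan(.590,-.3485,.02,-8.4)
b=ctrl.boxes_of('loupe_mid','wrist')
for x in b: print(round(x['p'],2),np.round(toworld(c,x['point']),4),proj(c,toworld(c,x['point'])))
"
```

```text
t 19.7 pos [ 0.5883 -0.347   0.1337] yaw -8.38 tilt 0.2 q6 -0.56 open 1.0 F [-0.1 -0.8 -0.6]
 turn_y units 0.0  shift now-yaw [ 0.07  3.79 -0.05]  shift after turn [ 0.06  3.79 -0.04] len 3.8
0.57 [ 0.5905 -0.3435  0.06  ] [317.36410012 240.90036073]
```

View pics/wrist10.png

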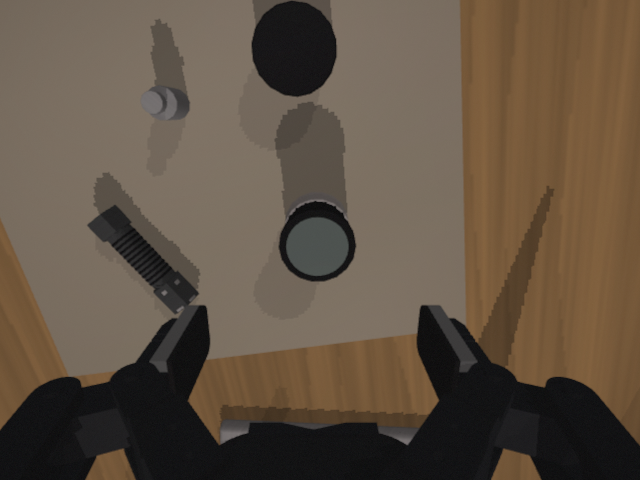

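```bash
python3 -c "
from h import *
z=np.load('pics/wrist10.npz'); c=dict(intrinsics=z['K'],R=z['R'],t=z['t'])
def onp(u,v,h,c=c):
    a=px(c,u,v,.1);b=px(c,u,v,.5);s=(h-a[2])/(b[2]-a[2]);return np.round(a+s*(b-a),4)
print(onp(317,245,.056)); print('torch ends',onp(110,224,.022),onp(181,294,.022))
"
```

```text
[ 0.5897 -0.3476  0.056 ]
torch ends [ 0.4409 -0.3218  0.022 ] [ 0.4776 -0.3846  0.022 ]
```

step_arm --pt "0 0 0 0.07 0.8 -0.04 1" --pt "0 0 0 0 0.8 0 1" --pt "0 0 0 0 0.8 0 1" --pt "0 0 0 0 0.8 0 1" --pt "0 0 0 0 0.5 0 1" --pt "0 0 0 0 0.15 0 1" --pt "0 0 0 0 0 0 1"

```text
time_s: 20.45
eef_pos: [0.591, -0.3488, 0.0197]
eef_rot: [0.705, -0.705, 0.052, -0.051]
wrist_force: [0.5, 0.0, -0.3]
opening: 0.999
```

step_arm --pt "0 0 0 0 0 0 0" --pt "0 0 0 0 0 0 0" --pt "0 0 0 0 0 0 0" --pt "0 0 0 0 0 0 0" --pt "0 0 0 0 0 0 0" --pt "0 0 0 0 0 0 0" --pt "0 0 0 0 0 0 0"

```text
time_s: 21.15
eef_pos: [0.5922, -0.3505, 0.0219]
eef_rot: [-0.705, 0.706, -0.051, 0.052]
wrist_force: [-0.3, -0.3, 6.7]
opening: 0.569
```

```bash
python3 -c "
from h import *
im,d,c=snap('wrist','wrist11')
plan(.5994,.127,.12,-8.4)
"
```

```text
t 21.2 pos [ 0.5922 -0.3504  0.0219] yaw -8.36 tilt 0.17 q6 -0.56 open 0.569 F [-0.1 -0.4  7.2]
 turn_y units 0.01  shift now-yaw [-2.07 -3.3  15.78]  shift after turn [-2.09 -3.27 15.78] len 16.2
```

View pics/wrist11.png

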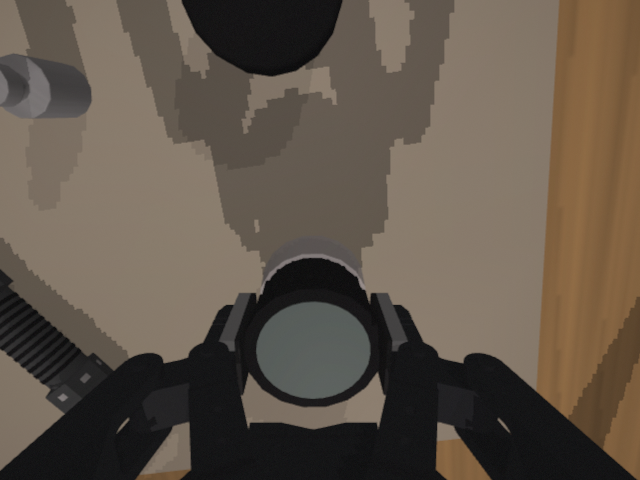

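step_arm --pt "0 0 0 0 -0.4 0 0" --pt "0 0 0 0 -0.9 0 0" --pt "0 0 0 0 -1 0 0" --pt "0 0 0 0 -1 0 0" --pt "0 0 0 -0.13 0 0.98 0" --pt "0 0 0 -0.13 0 0.98 0" --pt "0 0 0 -0.13 0 0.98 0" --pt "0 0 0 -0.13 0 0.98 0" --pt "0 0 0 -0.13 0 0.98 0" --pt "0 0 0 -0.13 0 0.98 0"

```text
time_s: 22.2
eef_pos: [0.5934, -0.1704, 0.1196]
eef_rot: [0.705, -0.705, 0.052, -0.052]
wrist_force: [0.1, -0.2, 0.0]
opening: 0.57
```

step_arm --pt "0 0 0 -0.13 0 0.98 0" --pt "0 0 0 -0.13 0 0.98 0" --pt "0 0 0 -0.13 0 0.98 0" --pt "0 0 0 -0.13 0 0.98 0" --pt "0 0 0 -0.13 0 0.98 0" --pt "0 0 0 -0.13 0 0.98 0" --pt "0 0 0 -0.13 0 0.98 0" --pt "0 0 0 -0.13 0 0.98 0" --pt "0 0 0 -0.13 0 0.98 0" --pt "0 0 0 -0.13 0 0.98 0"

```text
time_s: 23.2
eef_pos: [0.5976, 0.1261, 0.1197]
eef_rot: [-0.705, 0.705, -0.052, 0.052]
wrist_force: [0.3, 0.3, -0.8]
opening: 0.57
```

step_arm --pt "0 0 0 0 0 0 0" --pt "0 0 0 0 0 0 0" --pt "0 0 0 0 0 0 0"

```text
time_s: 23.5
eef_pos: [0.5978, 0.1242, 0.1193]
eef_rot: [-0.705, 0.705, -0.052, 0.052]
wrist_force: [0.3, -0.1, -0.8]
opening: 0.571
```

```bash
python3 -c "
from h import *
im,d,c=snap('wrist','wrist12')
plan(.600,.1255,.029,-8.4)
"
```

```text
t 23.55 pos [0.5979 0.1239 0.1193] yaw -8.42 tilt 0.02 q6 0.16 open 0.569 F [ 0.5  0.2 -0.1]
 turn_y units -0.0  shift now-yaw [0.06 3.01 0.06]  shift after turn [0.06 3.01 0.06] len 3.0
```

View pics/wrist12.png

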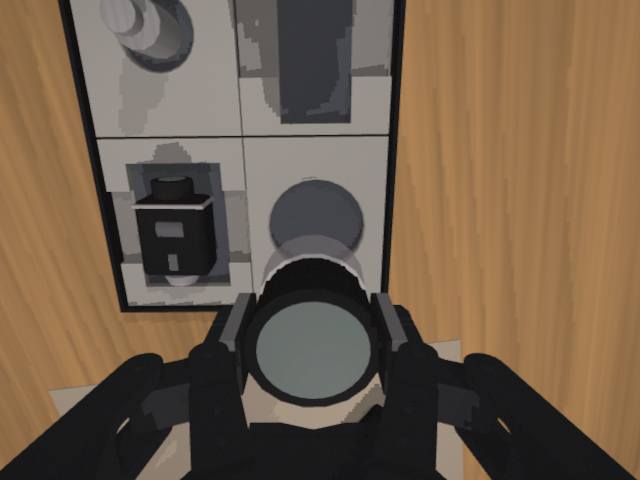

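step_arm --pt "0 0 0 0.06 0.8 0.06 0" --pt "0 0 0 0 0.8 0 0" --pt "0 0 0 0 0.7 0 0" --pt "0 0 0 0 0.4 0 0" --pt "0 0 0 0 0.2 0 0" --pt "0 0 0 0 0.05 0 0" --pt "0 0 0 0 0 0 0"

```text
time_s: 24.25
eef_pos: [0.6005, 0.1262, 0.0313]
eef_rot: [0.705, -0.705, 0.051, -0.052]
wrist_force: [-0.8, 0.1, -0.6]
opening: 0.569
```

step_arm --pt "0 0 0 0 0.03 0 0" --pt "0 0 0 0 0 0 0"

```text
time_s: 24.45
eef_pos: [0.6005, 0.1265, 0.0306]
eef_rot: [0.705, -0.705, 0.051, -0.052]
wrist_force: [-0.8, 0.4, -0.5]
opening: 0.574
```

step_arm --pt "0 0 0 0 0.03 0 0" --pt "0 0 0 0 0 0 0"

```text
time_s: 24.65
eef_pos: [0.6, 0.1265, 0.029]
eef_rot: [0.705, -0.705, 0.051, -0.052]
wrist_force: [0.1, -0.4, -1.1]
opening: 0.569
```

step_arm --pt "0 0 0 0 0.03 0 0" --pt "0 0 0 0 0 0 0"

```text
time_s: 24.85
eef_pos: [0.6, 0.1265, 0.0289]
eef_rot: [-0.705, 0.705, -0.051, 0.051]
wrist_force: [-3.8, -0.0, 7.6]
opening: 0.564
```

step_arm --pt "0 0 0 0 0.03 0 0" --pt "0 0 0 0 0 0 0"

```text
time_s: 25.05
eef_pos: [0.6, 0.1265, 0.0289]
eef_rot: [-0.705, 0.705, -0.051, 0.051]
wrist_force: [-6.7, -0.5, 14.4]
opening: 0.57
```

Seated. Release, lift, then head for the torch.

step_arm --pt "0 0 0 0 -0.04 0 0.76" --pt "0 0 0 0 0 0 0.76" --pt "0 0 0 0 0 0 0.76" --pt "0 0 0 0 -0.2 0 0.76" --pt "0 0 0 0 -0.7 0 0.76" --pt "0 0 0 0 -1 0 0.76" --pt "0 0 0 0 -1 0 0.76" --pt "0 0 0 0 -1 0 0.76" --pt "0 0 0 0 0 0 0.6" --pt "0 0 0 0 0 0 0.6"

```text
time_s: 26.05
eef_pos: [0.6004, 0.1265, 0.1461]
eef_rot: [0.705, -0.705, 0.051, -0.052]
wrist_force: [-1.2, -0.4, -1.0]
opening: 0.595
```

```bash
python3 -c "
from h import *
im,d,c=snap('wrist','wrist13')
plan(.452,-.354,.14,-8.4)
plan(.452,-.354,.14,29)
"
```

```text
t 26.1 pos [0.5994 0.1264 0.1447] yaw -8.36 tilt 0.04 q6 0.16 open 0.606 F [-0.2 -0.1 -0.1]
 turn_y units 0.01  shift now-yaw [ -2.53   0.16 -16.56]  shift after turn [ -2.52   0.16 -16.56] len 16.8
t 26.1 pos [0.5994 0.1264 0.1447] yaw -8.36 tilt 0.04 q6 0.16 open 0.606 F [-0.2 -0.1 -0.1]
 turn_y units -6.23  shift now-yaw [ -2.53   0.16 -16.56]  shift after turn [-12.06   0.16 -11.62] len 16.8
```

View pics/wrist13.png

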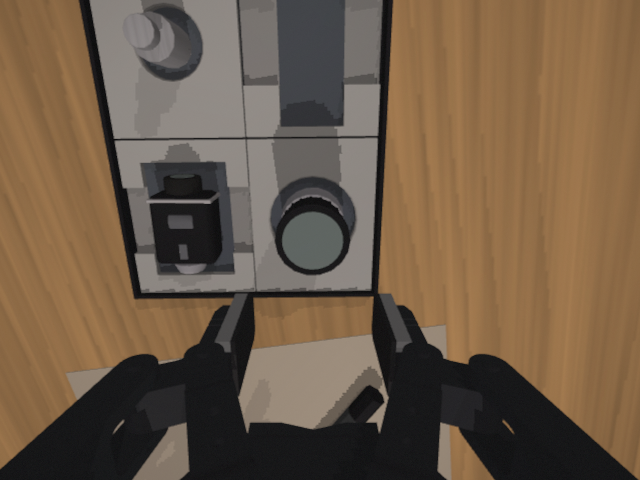

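step_arm --pt "0 0 0 -0.15 0 -0.98 0.6" --pt "0 0 0 -0.15 0 -0.98 0.6" --pt "0 0 0 -0.15 0 -0.98 0.6" --pt "0 0 0 -0.15 0 -0.98 0.6" --pt "0 0 0 -0.15 0 -0.98 0.6" --pt "0 0 0 -0.15 0 -0.98 0.6" --pt "0 0 0 -0.15 0 -0.98 0.6" --pt "0 0 0 -0.15 0 -0.98 0.6" --pt "0 0 0 -0.15 0 -0.98 0.6" --pt "0 0 0 -0.15 0 -0.98 0.6"

```text
time_s: 27.1
eef_pos: [0.511, -0.1584, 0.1434]
eef_rot: [0.706, -0.705, 0.053, -0.051]
wrist_force: [0.7, 1.1, 1.0]
opening: 0.601
```

step_arm --pt "0 0 0 -0.15 0 -0.98 0.6" --pt "0 0 0 -0.15 0 -0.98 0.6" --pt "0 0 0 -0.15 0 -0.98 0.6" --pt "0 0 0 -0.15 0 -0.98 0.6" --pt "0 0 0 -0.15 0 -0.98 0.6" --pt "0 0 0 -0.15 0 -0.98 0.6" --pt "0 0 0 -0.15 0 -0.9 0.6" --pt "0 -0.9 0 0 0 0 0.6" --pt "0 -0.9 0 0 0 0 0.6" --pt "0 -0.9 0 0 0 0 0.6"

```text
time_s: 28.1
eef_pos: [0.4507, -0.354, 0.143]
eef_rot: [0.706, -0.704, -0.049, 0.05]
wrist_force: [0.2, 0.8, 0.0]
opening: 0.597
```

step_arm --pt "0 -0.9 0 0 0 0 0.6" --pt "0 -0.9 0 0 0 0 0.6" --pt "0 -0.9 0 0 0 0 0.6" --pt "0 -0.83 0 0 0 0 0.6" --pt "0 0 0 0 0 0 0.6" --pt "0 0 0 0 0 0 0.6"

```text
time_s: 28.7
eef_pos: [0.4513, -0.354, 0.1439]
eef_rot: [0.686, -0.684, -0.176, 0.177]
wrist_force: [-0.1, 0.8, -0.4]
opening: 0.602
```

```bash
python3 -c "
from h import *
im,d,c=snap('wrist','wrist14')
plan(.452,-.354,.009,29)
b=ctrl.silhouettes('torch_mid','wrist')
for x in b[:2]:
    m=x['pixels'].astype(np.uint8); v,u=np.nonzero(m); print(round(x['p'],2),len(u),u.mean(),v.mean(),cv2.minAreaRect(np.stack([u,v],1).astype(np.float32)))
def onp(u,v,h,c=c):
    a=px(c,u,v,.1);b=px(c,u,v,.5);s=(h-a[2])/(b[2]-a[2]);return (a+s*(b-a))
v,u=np.nonzero(b[0]['pixels']); W=np.array([onp(a,e,.018)[:2] for a,e in zip(u,v)])
(cx,cy),sz,ang=cv2.minAreaRect((W*1000).astype(np.float32)); print(cx,cy,sz,ang)
"
```

```text
t 28.75 pos [ 0.4514 -0.3541  0.1442] yaw 28.9 tilt 0.1 q6 -1.38 open 0.6 F [-0.2  0.9 -0.4]
 turn_y units -0.02  shift now-yaw [ 0.02  4.51 -0.01]  shift after turn [ 0.02  4.51 -0.01] len 4.5
0.73 3468 314.87773933102653 226.06545559400232 ((315.0, 227.0), (118.0, 36.0), 90.0)
453.3435363769531 -358.475341796875 (26.634737014770508, 95.71635437011719) 28.703571319580078
```

View pics/wrist14.png

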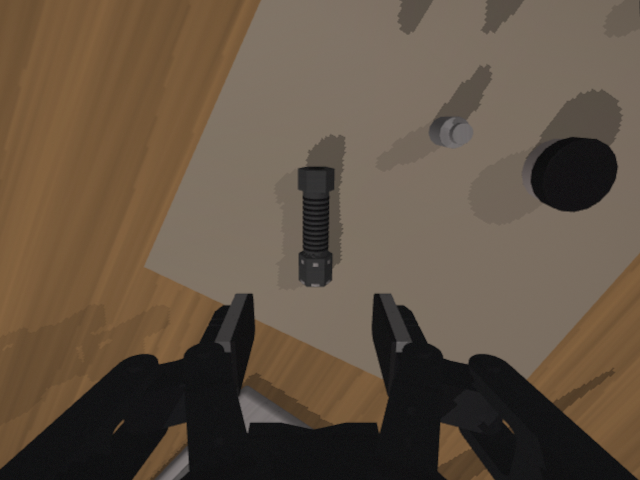

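step_arm --pt "0 0 0 0.02 0.9 0 0.6" --pt "0 0 0 0 0.9 0 0.6" --pt "0 0 0 0 0.9 0 0.6" --pt "0 0 0 0 0.9 0 0.6" --pt "0 0 0 0 0.6 0 0.6" --pt "0 0 0 0 0.35 0 0.6" --pt "0 0 0 0 0.05 0 0.6" --pt "0 0 0 0 0 0 0.6"

```text
time_s: 29.6
eef_pos: [0.4526, -0.3545, 0.0076]
eef_rot: [-0.684, 0.685, 0.177, -0.177]
wrist_force: [0.3, -0.3, 0.6]
opening: 0.597
```

step_arm --pt "0 0 0 0 0 0 0" --pt "0 0 0 0 0 0 0" --pt "0 0 0 0 0 0 0" --pt "0 0 0 0 0 0 0" --pt "0 0 0 0 0 0 0" --pt "0 0 0 0 0 0 0" --pt "0 0 0 0 0 0 0"

```text
time_s: 30.3
eef_pos: [0.4531, -0.355, 0.0086]
eef_rot: [-0.684, 0.685, 0.177, -0.177]
wrist_force: [0.2, 0.2, 7.5]
opening: 0.203
```

```bash
python3 -c "
from h import *
im,d,c=snap('wrist','wrist15')
plan(.6166,.2497,.13,-8.1)
"
```

```text
t 30.35 pos [ 0.4531 -0.355   0.0086] yaw 29.02 tilt 0.13 q6 -1.38 open 0.201 F [-0.4  1.1  6.2]
 turn_y units 6.19  shift now-yaw [14.55 -4.07 14.97]  shift after turn [ 2.56 -4.05 20.72] len 21.3
```

View pics/wrist15.png

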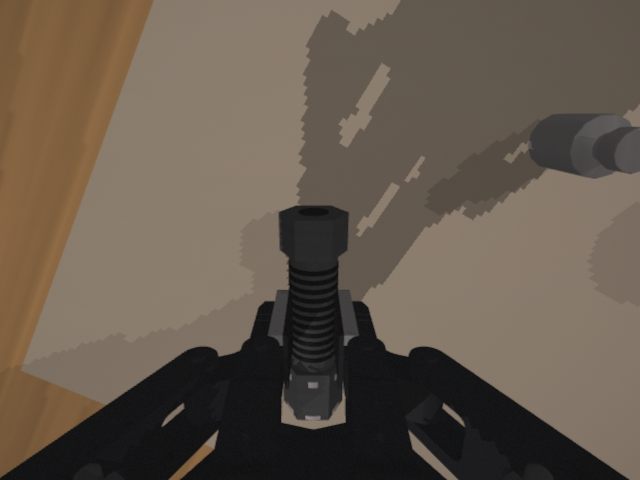

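step_arm --pt "0 0 0 0 -0.3 0 0" --pt "0 0 0 0 -0.8 0 0" --pt "0 0.8 0 0 -0.8 0 0" --pt "0 0.8 0 0 -0.7 0 0" --pt "0 0.8 0 0 -0.7 0 0" --pt "0 0.8 0 0 -0.5 0 0" --pt "0 0.8 0 0 0 0 0" --pt "0 0.8 0 0 0 0 0" --pt "0 0.8 0 0 0 0 0" --pt "0 0.59 0 0 0 0 0"

```text
time_s: 31.35
eef_pos: [0.4523, -0.3541, 0.1217]
eef_rot: [-0.705, 0.705, -0.051, 0.051]
wrist_force: [-0.3, 0.1, -0.6]
opening: 0.208
```

step_arm --pt "0 0 0 0.12 0 0.98 0" --pt "0 0 0 0.12 0 0.98 0" --pt "0 0 0 0.12 0 0.98 0" --pt "0 0 0 0.12 0 0.98 0" --pt "0 0 0 0.12 0 0.98 0" --pt "0 0 0 0.12 0 0.98 0" --pt "0 0 0 0.12 0 0.98 0" --pt "0 0 0 0.12 0 0.98 0" --pt "0 0 0 0.12 0 0.98 0" --pt "0 0 0 0.12 0 0.98 0"

```text
time_s: 32.35
eef_pos: [0.5297, -0.0671, 0.1218]
eef_rot: [-0.705, 0.705, -0.05, 0.05]
wrist_force: [0.7, -0.0, -1.1]
opening: 0.204
```

step_arm --pt "0 0 0 0.12 0 0.98 0" --pt "0 0 0 0.12 0 0.98 0" --pt "0 0 0 0.12 0 0.98 0" --pt "0 0 0 0.12 0 0.98 0" --pt "0 0 0 0.12 0 0.98 0" --pt "0 0 0 0.12 0 0.98 0" --pt "0 0 0 0.12 0 0.98 0" --pt "0 0 0 0.12 0 0.98 0" --pt "0 0 0 0.12 0 0.98 0" --pt "0 0 0 0.12 0 0.98 0"

```text
time_s: 33.35
eef_pos: [0.6068, 0.2189, 0.1217]
eef_rot: [-0.705, 0.705, -0.05, 0.05]
wrist_force: [0.8, -0.7, 0.4]
opening: 0.203
```

step_arm --pt "0 0 0 0.12 0 0.98 0" --pt "0 0 0 0 0 0 0" --pt "0 0 0 0 0 0 0" --pt "0 0 0 0 0 0 0"

```text
time_s: 33.75
eef_pos: [0.6141, 0.2454, 0.1212]
eef_rot: [-0.705, 0.706, -0.05, 0.05]
wrist_force: [0.1, 0.4, -0.1]
opening: 0.207
```

```bash
python3 -c "
from h import *
im,d,c=snap('wrist','wrist16')
plan(.617,.2527,.0156,-8.1)
"
```

```text
t 33.8 pos [0.6142 0.2452 0.1212] yaw -8.17 tilt 0.04 q6 0.34 open 0.206 F [1.2 0.8 0.2]
 turn_y units -0.01  shift now-yaw [0.06 3.52 0.26]  shift after turn [0.06 3.52 0.26] len 3.5
```

View pics/wrist16.png

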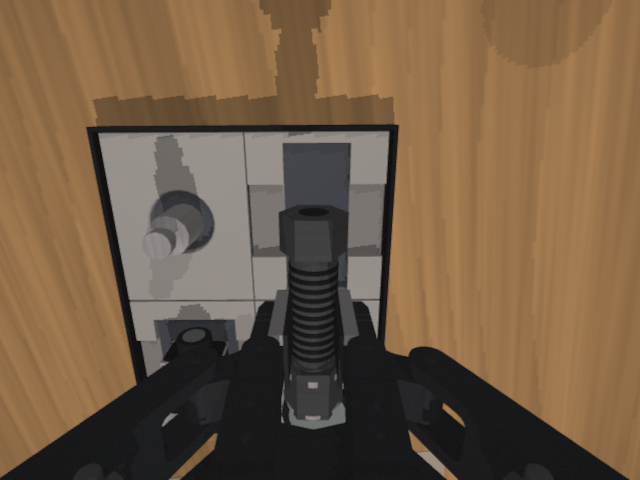

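step_arm --pt "0 0 0 0.06 0.4 0.26 0" --pt "0 0 0 0 0.8 0 0" --pt "0 0 0 0 0.8 0 0" --pt "0 0 0 0 0.7 0 0" --pt "0 0 0 0 0.4 0 0" --pt "0 0 0 0 0.2 0 0" --pt "0 0 0 0 0.05 0 0" --pt "0 0 0 0 0 0 0"

```text
time_s: 34.6
eef_pos: [0.6179, 0.2538, 0.0213]
eef_rot: [0.705, -0.705, 0.05, -0.051]
wrist_force: [-0.2, -0.2, -1.3]
opening: 0.203
```

step_arm --pt "0 0 0 0 0.05 0 0" --pt "0 0 0 0 0 0 0"

```text
time_s: 34.8
eef_pos: [0.6179, 0.2539, 0.0201]
eef_rot: [0.705, -0.705, 0.05, -0.051]
wrist_force: [0.3, 0.1, -1.5]
opening: 0.208
```

step_arm --pt "0 0 0 0 0.04 0 0" --pt "0 0 0 0 0 0 0"

```text
time_s: 35.0
eef_pos: [0.6174, 0.2537, 0.0182]
eef_rot: [0.705, -0.705, 0.05, -0.05]
wrist_force: [0.5, 0.4, -0.9]
opening: 0.202
```

step_arm --pt "0 0 0 0 0.04 0 0" --pt "0 0 0 0 0 0 0"

```text
time_s: 35.2
eef_pos: [0.6172, 0.2537, 0.0167]
eef_rot: [-0.705, 0.705, -0.05, 0.05]
wrist_force: [-0.6, 0.8, -1.2]
opening: 0.202
```

step_arm --pt "0 0 0 0 0.04 0 0" --pt "0 0 0 0 0 0 0"

```text
time_s: 35.4
eef_pos: [0.6174, 0.2538, 0.0157]
eef_rot: [0.705, -0.705, 0.05, -0.05]
wrist_force: [0.1, 0.1, 0.4]
opening: 0.204
```

step_arm --pt "0 0 0 0 0.04 0 0" --pt "0 0 0 0 0 0 0"

```text
time_s: 35.6
eef_pos: [0.6175, 0.2538, 0.0156]
eef_rot: [-0.705, 0.705, -0.05, 0.05]
wrist_force: [-3.9, -0.6, 6.8]
opening: 0.204
```

step_arm --pt "0 0 0 0 -0.02 0 0.45" --pt "0 0 0 0 0 0 0.45" --pt "0 0 0 0 0 0 0.45" --pt "0 0 0 0 -0.2 0 0.45" --pt "0 0 0 0 -0.7 0 0.45" --pt "0 0 0 0 -1 0 0.45" --pt "0 0 0 0 -1 0 0.45" --pt "0 0 0 0 -1 0 0.45" --pt "0 0 0 0 -1 -1 0.45" --pt "0 0 0 0 -1 -1 0.45"

```text
time_s: 36.6
eef_pos: [0.6085, 0.1944, 0.1935]
eef_rot: [0.705, -0.705, 0.049, -0.05]
wrist_force: [0.6, 0.3, -0.3]
opening: 0.446
```

step_arm --pt "0 0 0 0 -0.5 -1 1" --pt "0 0 0 0 0 -1 1" --pt "0 0 0 0 0 -1 1" --pt "0 0 0 0 0 -1 1" --pt "0 0 0 0 0 -1 1" --pt "0 0 0 0 0 0 1" --pt "0 0 0 0 0 0 1"

```text
time_s: 37.3
eef_pos: [0.5878, 0.0454, 0.2074]
eef_rot: [0.705, -0.705, 0.05, -0.051]
wrist_force: [0.1, 0.7, 0.7]
opening: 1.005
```

```bash
cat > fin.py <<'E'
from h import *
im,d,c=snap('wrist','wrist17'); plan(.6,.2,.1,-8)
im2,d2,c2=snap('side','side17'); im3,d3,c3=snap('scene','scene17')
cv2.imwrite('pics/side17c.png',cv2.resize(im2[140:280,180:360],None,fx=4,fy=4,interpolation=cv2.INTER_CUBIC))
cv2.imwrite('pics/scene17c.png',cv2.resize(im3[175:340,90:510],None,fx=1.9,fy=1.9,interpolation=cv2.INTER_CUBIC))
E
python3 fin.py
```

```text
t 37.35 pos [0.5877 0.0462 0.2073] yaw -8.15 tilt 0.03 q6 0.02 open 0.998 F [ 0.5 -0.5 -0. ]
 turn_y units -0.02  shift now-yaw [-0.32  3.58  5.13]  shift after turn [-0.31  3.58  5.13] len 6.3
```

View pics/wrist17.png

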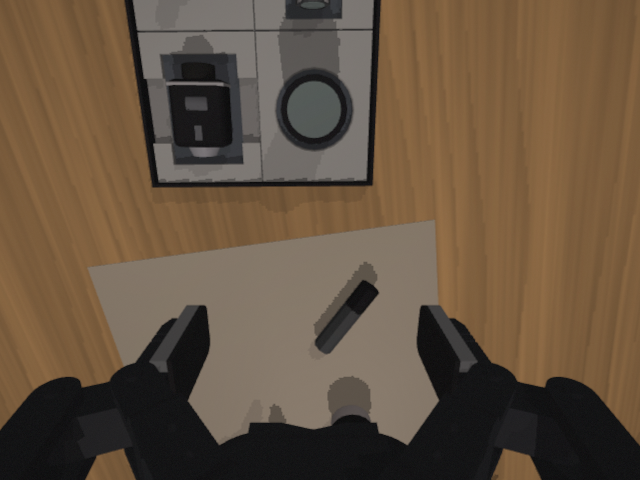

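View pics/side17c.png

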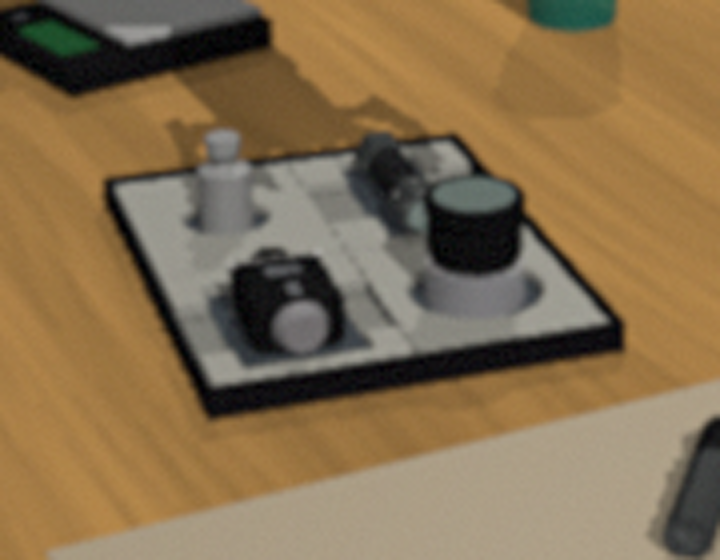

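View pics/scene17c.png

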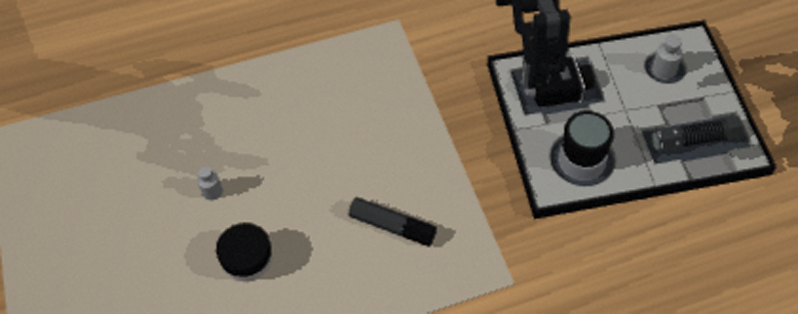

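```bash
python3 - <<'E'
from h import *
rough={'torch':(.6166,.2497),'scope':(.5044,.1403),'loupe':(.5994,.1269),'weight':(.5216,.2631),'spray':(.605,-.084),'pot':(.595,-.23)}
for f in ['scene17','side17']:
    z=np.load(f'pics/{f}.npz'); d=z['d']; v,uu=np.nonzero(d>0); K=z['K']; D=d[v,uu]
    X=np.stack([(uu-K[0,2])/K[0,0]*D,(v-K[1,2])/K[1,1]*D,D],1); W=(X-z['t'].ravel())@z['R']
    for n,r in rough.items():
        m=(np.hypot(W[:,0]-r[0],W[:,1]-r[1])<.055)&(W[:,2]>(.021 if n in('torch','scope','loupe','weight') else .01))&(W[:,2]<.07); P=W[m]
        if n in('loupe','weight'): P=P[P[:,2]>np.percentile(P[:,2],97)-.008]
        (cx,cy),sz,ang=cv2.minAreaRect((P[:,:2]*1000).astype(np.float32)); print(f,n,len(P),np.round([cx,cy],1),np.round(sz),round(ang),'ztop',round(np.percentile(P[:,2],97),4))
E
```

```text
scene17 torch 478 [618.4 250.2] [95. 26.] 83 ztop 0.0336
scene17 scope 433 [514.5 142.4] [42. 71.] 20 ztop 0.0382
scene17 loupe 476 [600.2 126.8] [49. 50.] 43 ztop 0.0669
scene17 weight 65 [522.1 262.6] [17. 19.] 43 ztop 0.0616
scene17 spray 490 [604.3 -83.8] [89. 23.] 47 ztop 0.0231
scene17 pot 689 [ 594.4 -231.1] [53. 50.] 24 ztop 0.0377
side17 torch 181 [614.5 253. ] [97. 21.] 82 ztop 0.0304
side17 scope 482 [504.1 141.1] [79. 46.] 80 ztop 0.0352
side17 loupe 280 [599.5 127.8] [50. 52.] 12 ztop 0.0634
side17 weight 51 [520.3 262.6] [20. 16.] 58 ztop 0.0591
side17 spray 367 [602.1 -83.6] [92. 20.] 48 ztop 0.02
side17 pot 954 [ 591.8 -229.7] [52. 51.] 69 ztop 0.034
```

All placed within about 2 mm (the scene view of the microscope is partly hidden by the gripper), so I am handing in.

```bash
python3 -c "
from bench import ctrl
print(ctrl.hand_in(), ctrl.get_obs()['time_s'])"
```

```text
the job is handed in; nothing more can be done
the job is handed in; nothing more can be done
```

All four instruments are in their own recesses in the kit tray. The microscope and torch lie down, and the larger check weight and the loupe stand upright. I set each one down to light contact, released it and backed the gripper clear. I handed the job in at about 37 s of the 107 s allowed; the hand-in gives no verdict.

**Placing:** the last side-camera check put each instrument about 4 mm or less from its recess centre. The heights fit each one resting on its recess floor. The torch and microscope line up with their recesses to within about 2°.

**Customer's things:** the spray and cream pot measured within about 1 mm of where they started. The small look-alike weight was not touched.

**Where the checks disagreed:**
- The scene camera read the microscope about 10 mm off. The gripper was hiding part of it in that view; the side view and a wrist picture show it seated.
- The scene camera's depth reads about 3 mm higher than the side camera's, on the untouched things as well.

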